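# Clamp a sample cup in the bench mixer

### The job

Set the sealed cup with the blue lid upright into the tapered socket of the bench mixer until its lid rests on the rim, lowering it gently and never forcing it, and let go of it. Then press the sprung hold-down arm down over it until the catch snaps in and the arm stays down by itself with its pad on the lid. Leave the yellow-lidded cup, the petri dishes, the timer and the tweezers where they are.

Things in the scene. Friction and masses are not known exactly. Their poses are not given: they have to be found in the camera images.
- mixer: bench cup mixer, fixed to the worktop: white housing 216 (x) x 132 (y) x 50 mm high, black control panel on its front (-x, towards the robot, turned by up to 0.2 rad). Origin: centre of the underside, z up. On it a round aluminium socket and behind that, between two dark cheeks 46 mm wide over all and 168 mm high, the hinged hold-down arm
- socket_rim (a point): centre of the mouth of the tapered aluminium socket, at rim height, 102 mm above the worktop and 40 mm in front of the mixer's origin. Mouth 58 mm wide inside and 75 mm outside, narrowing to 48 mm at its floor 46 mm below the rim; free from above while the arm is up
- cup_blue: loose sealed sample cup, blue lid, 78 mm tall, 0.1 to 0.2 kg. Origin: centre of its underside, z up. White tapered body 46 mm wide at the foot, 54 at 44 mm height; lid skirt 62 wide from 44 to 60 mm; on it a round knob 40 wide from 60 to 78 mm, to be grasped from above. In the socket the skirt rests on the rim (origin 44 mm below socket_rim), 1.5 mm play all round
- cup_yellow: the same cup with a yellow lid; not wanted, stays where it is
- holddown (a joint): hold-down arm, rad: 0 = free, standing 78 deg above level, leaning a little to the robot; grows as it is pressed down; 1.36 = level, held by the catch (give or take 0.03); 1.41 = end stop. Short of the catch a spring raises it again. At the thumb plate it takes 2 N at first, 8 to 12 N at the end. The catch snaps in just before the end stop: press to the stop, then let it rise onto the catch
- lever_hinge (a point): point on the arm's hinge axis, 155 mm above the worktop, 120 mm behind socket_rim; the axis is the mixer's y axis. The raised arm's highest point is 320 mm above the worktop, about 75 mm behind the socket's centre
- thumb_plate (a point): where to press: upper face of the arm, 140 mm from the hinge axis, where its bar (22 mm wide) meets the black thumb plate (34 wide, 36 long, turned down 0.45 rad). z axis: outward normal. Arm up: the face looks away from the robot, the point is 293 mm above the worktop and 87 mm behind the socket's centre. Arm down: it looks up, 160 mm above the worktop
- pad: round black rubber pad 31 mm wide under the arm, 120 mm from the hinge, on a spring plunger of 15 mm stroke; presses on the lid's knob with about 3 N when the arm is caught over a seated cup. Over a cup that is not fully seated the arm does not reach the catch
- petri_stack: stack of clear petri dishes, 90 mm wide, 61 mm high; bystander. Origin: centre of its underside
- timer: white bench timer 47x66x57 mm; bystander. Origin: centre of its underside
- tweezers: steel tweezers 126 mm long lying on the worktop; bystander. Origin: centre of its underside
- catch_hook (a point): nose of the sprung steel catch that snaps over a pin on the right (-y) side of the arm; it stands beside the arm, 24 to 40 mm right of its middle, between socket and hinge, up to 193 mm above the worktop, with a red release tab on top that frees the arm again

How it is judged:
On the way, in this order (a step that is already met when the one before it is completed fails the run):
1. the blue-lidded cup stands in the socket with its lid skirt on the rim, released, while the arm is still up (horizontal distance between cup_blue and socket_rim below 0.006 m and z of cup_blue in the frame of socket_rim below -0.0415 m and angle between cup_blue's own z axis and vertical below 0.06 rad and contact force between the fingers and cup_blue below 0.1 N and value of joint holddown below 0.6 rad), for 0.2 s.
2. the arm is down on the catch and its pad presses on the lid (value of joint holddown above 1.31 rad and contact force between pad and cup_blue above 1 N), for 0.2 s.
At the end, for the whole second after the job is handed in: The blue-lidded cup stands at rest in the socket, within 6 mm of its centre, upright within 0.06 rad and its skirt within 2.5 mm of the rim; the hold-down arm stays down on the catch by itself (joint above 1.31 rad) with its pad pressing on the lid with more than 1 N (all of step 2 and velocity of joint holddown below 0.05 rad/s and horizontal distance between cup_blue and socket_rim below 0.006 m and z of cup_blue in the frame of socket_rim below -0.0415 m and angle between cup_blue's own z axis and vertical below 0.06 rad and linear speed of cup_blue below 0.02 m/s); the robot touches nothing.
It fails at once if the blue-lidded cup is forced or dropped into the socket (more than 40 N between cup and mixer) (contact force between cup_blue and mixer above 40 N).
It fails at once if the blue-lidded cup is tipped by more than 0.6 rad (angle between cup_blue's own z axis and vertical above 0.6 rad).
It fails at once if the yellow-lidded cup is moved by more than 25 mm (distance of cup_yellow from where it was at the start of the episode above 0.025 m).
It fails at once if petri dishes, timer or tweezers are moved by more than 25 mm (distance of any of petri_stack, timer, tweezers from where it was at the start of the episode above 0.025 m).
It also fails if it takes over 59 s, if anything falls off the work surface, if the arm or the gripper's body presses on something with over 40 N, if the wrist force passes 120 N, or if a joint passes its speed limit or range.

### The arm

A 6-joint arm with a two-finger parallel gripper is mounted at the origin on a cart in front of the work surface, level with it; the furniture and walls round the work are solid. World frame = base frame: x ahead of the robot, y to its left, z up, the work surface at z = 0. Lengths are in m, angles in rad, forces in N, time in s.
With the tool pointing down it reaches from about 0.275 to 1 m from the base axis. Payload 8.4 kg.
Tool frame: the origin (TCP) lies midway between the tips of the shut fingers; the grasp point (between the pads) lies 19 mm behind it (tcp_to_grasp is the distance from the TCP to the grasp point, in m); y points along the fingers, x is the direction in which the jaws open and shut, and the axes are right-handed (so a half turn about y gives the same grasp; the last joint's range is limited). The gripper opens to 85 mm and grips with 20 to 120 N. Pads are 22 mm wide; open, the fingers measure 114 mm over their backs; the gripper's body (76 mm by 85 mm) begins 54 mm behind the grasp point. The pads swing forward as they close: fully open they stand 13 mm farther back than shut.
Start: joints at [-1.17, 0.353, 1.633, -0, 1.155, -0.002], TCP at [0.245, -0.575, 0.199] pointing down, gripper open.
Joint ranges: [-2.63, 2.63], [-0.92, 2.1], [0.06, 2.66], [-1.3, 4.44], [0, 2.69], [-3.02, 3.02]. Speed limits (rad/s): [2.22, 2.22, 2.79, 3.14, 3.14, 3.14].

### API

Orientations are given as a unit quaternion [x, y, z, w].
In Python, from rig import state, read_camera, camera_model, job_done, tcp_to_grasp gives the robot as it stands. The module is installed in compiled form; this text tells all that it offers.
- The arm moves only by the tool drive_tool, never from a script. Its argument "deltas" is a list of rows, each a list of 5 numbers: the opening, from -1 (shut) to 1 (fully open), then the shift along the world's x, y, z in units of 60 mm (1.0 is 60 mm), then the turn about the world's z in units of 5 degrees (1.0 is 5 degrees). In form: [[hand, dx, dy, dz, roll], ...]. A call has 1 to 12 rows; each row shifts and turns the commanded pose from where the row before left it; what a row does not reach is not made up. A row lasts 1/8 s, in which the tool goes at most 62.5 mm and 10.7 degrees, less where a joint would pass 70% of its speed; a pose out of reach is approached as far as the arm can. A call is refused whole if a number of a shift passes 1 or a number of a turn 1, either way. A call with a gripper value outside its range is refused whole. The fingers move at their own pace and stop on an object; "newtons" is the grip in N (left out, the last holds). Time passes only in rows, so rows that do not move let the fingers close. It gives the time, the measured TCP pose, the force and the opening at its end, in the units of the state.
- state(): the state, without advancing time (a new reading comes with each control period).
- read_camera(name): name is "scene" or "top" or "wrist"; returns (picture, depth): 400x640x3 uint8, red, green, blue; 400x640 float32, m along the optical axis (not along the pixel's ray), 0 where there is no reading.
- camera_model(name): a dict with "vertical_fov" (degrees; the focal length in pixels is half the picture's height over the tangent of half this angle, whatever the lens; pixels are square), "cx", "cy" (the principal point, pixels), "R" (3x3) and "t" (3): a world point X has camera coordinates R X + t; the wrist camera has in their place "hand_eye" (4x4, takes a point from camera to tool coordinates, whose origin is the TCP and whose axes are the tool frame's). Camera axes: x right, y down, z forward; pixel columns grow to the right and rows downward; lengths in m; the calibration is good to about 2 mm. A picture is of the moment at which its call begins: read the wrist's pose just before it. camera_model takes no time and is no camera call.
- job_done(): hands the job in, once; it reports no verdict.
The state is a dict: "t": time; "joint_positions": joint angles; "joint_velocities": joint speeds; "tau": joint torques, N m; "ee_pos": TCP position; "eef_rot": TCP orientation; "force": force on the tool from outside, world axes, zero at the start; "moment": the same for the moment, N m; "grip_width": finger opening in m.
Only numpy, scipy, OpenCV 4.12 (cv2) and the standard library are available. Lean on these libraries where they do the work, as an engineer would, in place of code of your own. Each camera call takes 0.05 s, during which the arm holds its last target.

## Working session

There is one attempt and no reset: what is moved stays moved. The work goes in short steps, Python scripts to look and compute and a tool call to move; the robot and the scene stay as the last step left them, time stands still between calls to the robot, and variables do not carry over. Pictures are saved under pics/ and viewed, and the job is handed in when it is done.

Besides the shell and the picture viewer there is one more tool, called after "Call:" by a JSON object that holds its "fn" and its "kwargs", one argument or row to a line. drive_tool: Moves the arm, as the interface text tells. Its arguments: {"type":"object","properties":{"deltas":{"type":"array"},"newtons":{"type":"number"}},"required":["deltas"]}

```bash
mkdir -p pics
python3 - <<'E'
from rig import *
import cv2, numpy as np, pickle
s=state(); print({k:np.round(v,3) for k,v in s.items()}, tcp_to_grasp)
d={}
for n in("scene","top"):
    p,z=read_camera(n); cv2.imwrite(f"pics/{n}0.png",p[:,:,::-1]); d[n]=(p,z,camera_model(n)); print(n,camera_model(n))
pickle.dump(d,open("d0.pkl","wb"))
print(camera_model("wrist"))
E
```

```text
{'t': np.float64(0.0), 'joint_positions': array([-1.17 ,  0.354,  1.634,  0.   ,  1.155, -0.002]), 'joint_velocities': array([-0.001,  0.001,  0.   ,  0.001,  0.001, -0.001]), 'tau': array([ 1.0000e-03, -6.0524e+01, -3.4206e+01,  0.0000e+00,  9.0000e-03,
       -0.0000e+00]), 'ee_pos': array([ 0.245, -0.574,  0.199]), 'eef_rot': array([-0.59 ,  0.39 , -0.389,  0.59 ]), 'force': array([-0.049,  0.678, -0.461]), 'moment': array([-0.009,  0.003, -0.009]), 'grip_width': np.float64(0.085)} 0.0187
scene {'vertical_fov': 50.06462847073612, 'cx': 315.78457785813936, 'cy': 201.92083176692327, 'R': array([[-0.8660858 , -0.49981851, -0.0087657 ],
       [-0.36193711,  0.63906721, -0.67867122],
       [ 0.34481431, -0.58461488, -0.73438991]]), 't': array([0.44095524, 0.3180855 , 1.12032081])}
top {'vertical_fov': 43.70008048242458, 'cx': 317.3120033797512, 'cy': 204.53545222306445, 'R': array([[-0.00751408, -0.99996169,  0.00448933],
       [-0.98256102,  0.00654906, -0.18582508],
       [ 0.18578856, -0.00580735, -0.98257258]]), 't': array([-0.02106789,  0.54481145,  1.42581221])}
{'vertical_fov': 60.0725151625444, 'cx': 323.30277503039923, 'cy': 201.1370591428355, 'hand_eye': array([[ 9.99999748e-01, -6.90076312e-04,  1.64275856e-04,
        -8.01007342e-04],
       [-3.74363077e-04, -3.16693619e-01,  9.48527813e-01,
        -1.75195456e-01],
       [-6.02531460e-04, -9.48527636e-01, -3.16693797e-01,
         8.28549937e-02],
       [ 0.00000000e+00,  0.00000000e+00,  0.00000000e+00,
         1.00000000e+00]])}
```

View pics/scene0.png

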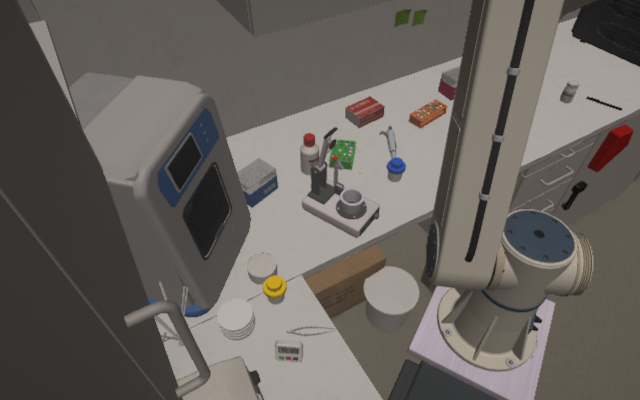

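View pics/top0.png

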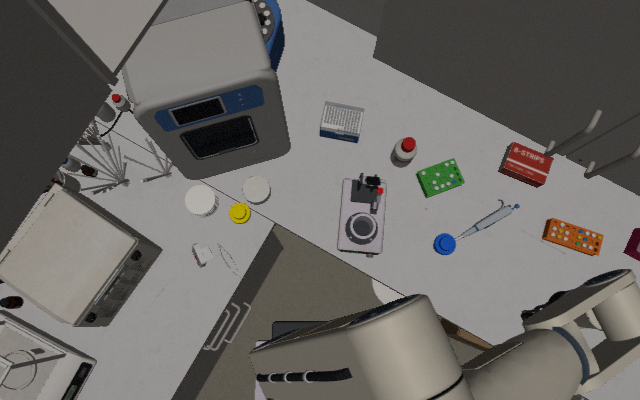

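```bash
cat > h.py <<'E'
import numpy as np, cv2
def foc(m): return 200/np.tan(np.radians(m["vertical_fov"]/2))
def ray(m,u,v):
    f=foc(m); d=np.array([(u-m["cx"])/f,(v-m["cy"])/f,1.0]); R=m["R"]; return -R.T@m["t"], R.T@d
def onz(m,u,v,z):
    c,d=ray(m,u,v); return c+d*(z-c[2])/d[2]
def cloud(m,z):
    v,u=np.mgrid[0:400,0:640]; f=foc(m)
    P=np.stack([(u-m["cx"])/f*z,(v-m["cy"])/f*z,z],-1)
    return (P-m["t"])@m["R"]
def proj(m,X):
    c=m["R"]@np.array(X)+m["t"]; f=foc(m); return c[0]/c[2]*f+m["cx"],c[1]/c[2]*f+m["cy"]
E
python3 - <<'E'
import pickle; from h import *
d=pickle.load(open("d0.pkl","rb"))
for n,(x0,y0,x1,y1) in dict(top=(320,160,480,280),scene=(280,110,430,240)).items():
    p,z,m=d[n]; cv2.imwrite(f"pics/{n}_crop.png",cv2.resize(p[y0:y1,x0:x1,::-1],None,fx=5,fy=4.6 if n=="scene" else 5,interpolation=cv2.INTER_CUBIC) )
    h=cv2.cvtColor(p,cv2.COLOR_RGB2HSV); W=cloud(m,z)
    b=cv2.inRange(h,(105,150,60),(125,255,255))
    nn,l,st,ce=cv2.connectedComponentsWithStats(b)
    for i in range(1,nn):
        if st[i,4]>60:
            P=W[(l==i)&(z>0)]; print(n,st[i],ce[i],np.median(P,0),P.max(0),P.min(0))
            k=P[P[:,2]>0.07]; 
            if len(k): print("  top pts",len(k),k.mean(0),(k.max(0)+k.min(0))/2)
E
```

```text
top [221  86  42  28 472] [241.26059322  99.71822034] [0.70748449 0.1455563  0.45118508] [0.72356678 0.18427101 0.49576839] [0.69076231 0.10126625 0.40970468]
  top pts 468 [0.70772171 0.14509064 0.45170737] [0.70716455 0.14276863 0.45273653]
top [155 110  23  21 192] [165.         120.30729167] [0.65986098 0.31181102 0.45394278] [0.66986973 0.32960782 0.4933324 ] [0.6505984  0.29623705 0.40878526]
  top pts 191 [0.66006929 0.3122621  0.45278376] [0.66023406 0.31292244 0.45105883]
top [434 234  22  21 353] [444.42776204 243.85552408] [ 0.42311644 -0.3904809   0.06335771] [ 0.45358166 -0.36361085  0.0847805 ] [ 0.39506501 -0.4238779   0.04508949]
  top pts 157 [ 0.42502193 -0.39399255  0.07707718] [ 0.42531905 -0.39148281  0.07745469]
scene [388 158  17  14 145] [396.30344828 164.68965517] [ 0.4175284  -0.38383155  0.06299288] [ 0.44825388 -0.36023591  0.08160024] [ 0.39310437 -0.41453508  0.05076672]
  top pts 65 [ 0.42041637 -0.39085445  0.07734038] [ 0.42007283 -0.39180452  0.07589758]
```

View pics/top_crop.png

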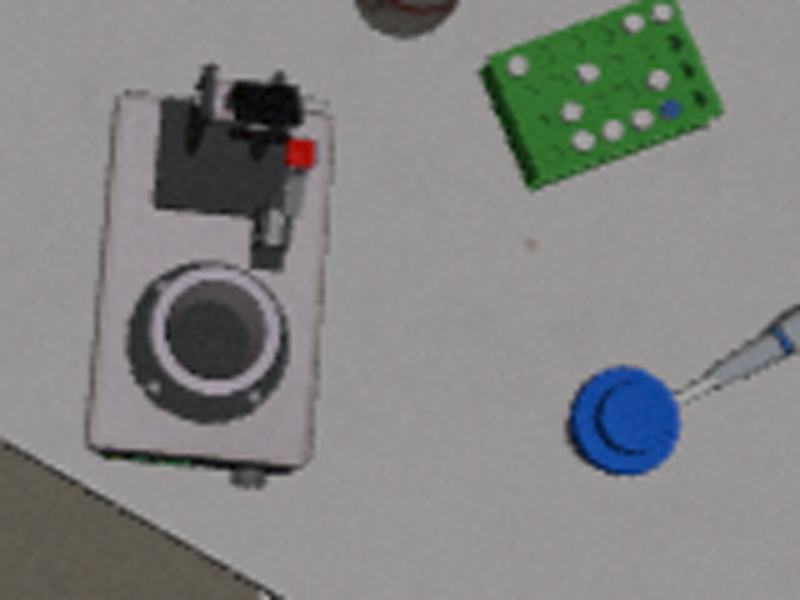

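View pics/scene_crop.png

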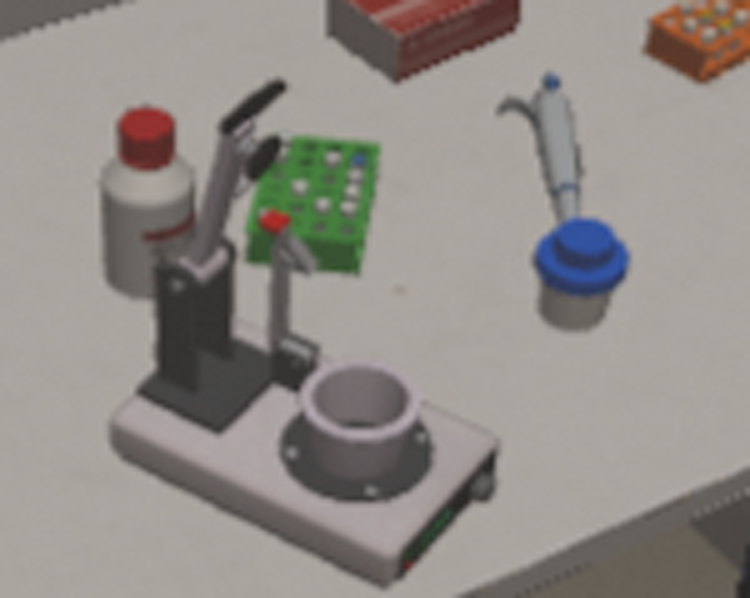

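Run:
```python
import pickle; from h import *
from scipy.spatial.transform import Rotation as Ro
from rig import state
s=state(); print(Ro.from_quat(s["eef_rot"]).as_matrix().round(3))
d=pickle.load(open("d0.pkl","rb"))
p,z,m=d["top"]; W=cloud(m,z)
print("cams",*[ -d[n][2]["R"].T@d[n][2]["t"] for n in d])
# housing top z ~0.05
sel=(abs(W[...,2]-.05)<.006)&(W[...,0]>.35)&(W[...,0]<.75)&(abs(W[...,1]+.2)<.15)&(z>0)
x=cv2.morphologyEx(sel.astype(np.uint8),cv2.MORPH_OPEN,np.ones((3,3)))
n,l,st,ce=cv2.connectedComponentsWithStats(x); i=1+st[1:,4].argmax(); 
q=W[l==i][:,:2].astype(np.float32); r=cv2.minAreaRect(q); print("housing",r,cv2.boxPoints(r))
g=p.astype(int)
# rays of guess points
for nm,u,v,zz in [("rim",363.2,226,.102),("knob",447.2,243.6,.078)]: print(nm,onz(m,u,v,zz))
r=(abs(W[...,2]-.102)<.004)&(np.hypot(W[...,0]-.46,W[...,1]+.2)<.08)&(z>0)
P=W[r]; print(len(P)); print(P.mean(0)); 
A=np.c_[2*P[:,:2],np.ones(len(P))]; c=np.linalg.lstsq(A,(P[:,:2]**2).sum(1),rcond=None)[0]; print("rim circ",c, np.sqrt(c[2]+c[0]**2+c[1]**2))
# lever high points
for n in d:
    p,z,m=d[n]; W=cloud(m,z); k=(W[...,2]>.2)&(W[...,2]<.34)&(W[...,0]>.4)&(W[...,0]<.75)&(abs(W[...,1]+.2)<.1)&(z>0)
    P=W[k]; print(n,len(P)); 
    for a,b in [(.2,.24),(.24,.27),(.27,.29),(.29,.31),(.31,.33)]:
        Q=P[(P[:,2]>a)&(P[:,2]<b)]; 
        if len(Q): print(a,np.median(Q,0).round(3),Q.min(0).round(3),Q.max(0).round(3))
```

```text
[[ 0.392 -0.     0.92 ]
 [-0.92   0.001  0.392]
 [-0.001 -1.    -0.   ]]
cams [0.11072937 0.67207579 1.04249305] [ 0.27025258 -0.0163549   1.5022982 ]
housing ((0.5158749222755432, -0.13604235649108887), (0.08666831254959106, 0.2113683819770813), 84.12447357177734) [[ 0.4063099  -0.16833022]
 [ 0.6165679  -0.18996751]
 [ 0.62543994 -0.10375449]
 [ 0.41518193 -0.0821172 ]]
rim [ 0.47222136 -0.15427514  0.102     ]
knob [ 0.42309394 -0.39632703  0.078     ]
145
[ 0.47383348 -0.15734338  0.10152922]
rim circ [ 0.47334022 -0.15351849 -0.24654894] 0.03271017011387216
scene 249
0.2 [ 0.575 -0.156  0.218] [ 0.568 -0.193  0.2  ] [ 0.586 -0.151  0.239]
0.24 [ 0.565 -0.155  0.258] [ 0.541 -0.172  0.24 ] [ 0.576 -0.147  0.27 ]
0.27 [ 0.556 -0.155  0.278] [ 0.541 -0.175  0.27 ] [ 0.573 -0.144  0.288]
0.29 [ 0.559 -0.146  0.301] [ 0.552 -0.158  0.291] [ 0.567 -0.143  0.309]
0.31 [ 0.546 -0.159  0.316] [ 0.54  -0.176  0.311] [ 0.553 -0.142  0.321]
top 164
0.2 [ 0.578 -0.196  0.214] [ 0.574 -0.202  0.211] [ 0.581 -0.153  0.219]
0.24 [ 0.552 -0.147  0.269] [ 0.55  -0.147  0.269] [ 0.553 -0.147  0.269]
0.27 [ 0.548 -0.162  0.278] [ 0.544 -0.175  0.271] [ 0.575 -0.146  0.288]
0.29 [ 0.563 -0.161  0.301] [ 0.554 -0.178  0.291] [ 0.571 -0.146  0.31 ]
0.31 [ 0.549 -0.16   0.317] [ 0.542 -0.177  0.31 ] [ 0.559 -0.145  0.323]
```

Call:
{"fn": "drive_tool", "kwargs": {
  "deltas": [
    [1, 0.25, 0.25, 0, 1],
    [1, 0.25, 0.25, 0, 1],
    [1, 0.25, 0.25, 0, 1],
    [1, 0.25, 0.25, 0, 1],
    [1, 0.25, 0.25, 0, 1],
    [1, 0.25, 0.25, 0, 1],
    [1, 0.25, 0.25, 0, 1],
    [1, 0.25, 0.25, 0, 1],
    [1, 0.25, 0.25, 0, 1],
    [1, 0.25, 0.25, 0, 1],
    [1, 0.25, 0.25, 0, 1],
    [1, 0.25, 0.25, 0, 1]
  ],
  "newtons": 30
}}

```text
t: 1.6
ee_pos: [0.4253, -0.3943, 0.1989]
eef_rot: [-0.706, 0.042, -0.041, 0.706]
force: [-0.1, 0.6, -0.2]
grip_width: 0.0858
```

Call:
{"fn": "drive_tool", "kwargs": {
  "deltas": [
    [1, 0, 0, 0, 1],
    [1, 0, 0, 0, 1],
    [1, 0, 0, 0, 0.5],
    [1, 0, 0, 0, 0]
  ]
}}

```text
t: 2.1
ee_pos: [0.4248, -0.3948, 0.199]
eef_rot: [-0.706, -0.034, 0.034, 0.706]
force: [0.6, 1.0, -0.3]
grip_width: 0.0852
```

```bash
cat >> h.py <<'E'
def wristcam():
    from rig import state,read_camera,camera_model
    from scipy.spatial.transform import Rotation as Ro
    s=state(); p,z=read_camera("wrist"); m=dict(camera_model("wrist")); T=np.eye(4); T[:3,:3]=Ro.from_quat(s["eef_rot"]).as_matrix(); T[:3,3]=s["ee_pos"]
    C=T@m["hand_eye"]; m["R"]=C[:3,:3].T; m["t"]=-C[:3,:3].T@C[:3,3]; return s,p,z,m
E
python3 - <<'E'
from h import *
import pickle
s,p,z,m=wristcam(); pickle.dump((s,p,z,m),open("w1.pkl","wb")); cv2.imwrite("pics/w1.png",p[:,:,::-1]); print(s["ee_pos"],s["joint_positions"])
h=cv2.cvtColor(p,cv2.COLOR_RGB2HSV); W=cloud(m,z); b=(cv2.inRange(h,(105,150,40),(125,255,255))>0)&(z>0)
P=W[b]; print(len(P)); 
for a,c in((.07,.085),(.054,.064)):
    k=b&(abs(W[...,2]-(a+c)/2)<(c-a)/2)&(np.hypot(W[...,0]-.42,W[...,1]+.39)<.05); Q=W[k]; print(len(Q),Q.mean(0),cv2.minEnclosingCircle(Q[:,:2].astype(np.float32)))
    v,u=np.nonzero(k); 
    if a>.06: e=cv2.fitEllipse(cv2.convexHull(np.c_[u,v].astype(np.int32))); print(e,onz(m,*e[0],.078))
E
```

```text
[ 0.42481413 -0.39477119  0.19896599] [-7.51339709e-01  2.84127066e-01  1.73185706e+00 -8.81742362e-06
  1.12629369e+00 -8.48406318e-01]
3232
1592 [ 0.42417975 -0.39254517  0.07836358] ((0.4239250421524048, -0.39381176233291626), 0.020862357690930367)
((321.5939636230469, 181.13986206054688), (44.946922302246094, 46.04661560058594), 79.38492584228516) [ 0.42413541 -0.392487    0.078     ]
1523 [ 0.42328087 -0.38648366  0.0605702 ] ((0.42420193552970886, -0.39289698004722595), 0.030506223440170288)
```

View pics/w1.png

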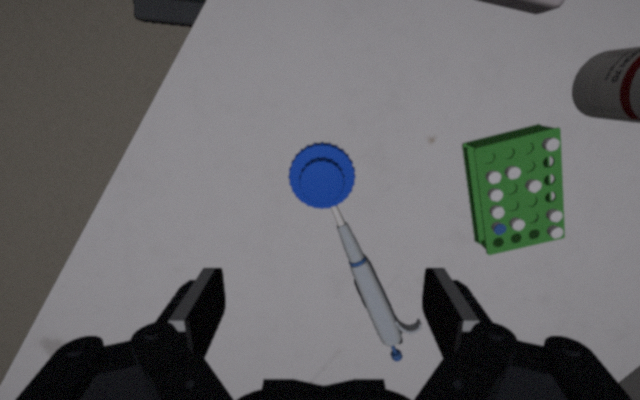

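Call:
{"fn": "drive_tool", "kwargs": {
  "deltas": [
    [1, -0.01, 0.035, -0.6, 0],
    [1, 0, 0, -0.6, 0],
    [1, 0, 0, -0.6, 0],
    [1, 0, 0, -0.5, 0],
    [1, 0, 0, 0, 0],
    [0.2, 0, 0, 0, 0],
    [-0.4, 0, 0, 0, 0],
    [-0.4, 0, 0, 0, 0],
    [-0.4, 0, 0, 0, 0],
    [-0.4, 0, 0, 0, 0]
  ],
  "newtons": 30
}}

```text
t: 3.4
ee_pos: [0.4245, -0.3929, 0.0615]
eef_rot: [0.706, 0.034, -0.034, -0.706]
force: [-0.2, -0.5, -0.1]
grip_width: 0.0256
```

Run:
```python
from h import *
s,p,z,m=wristcam(); cv2.imwrite("pics/w2.png",p[:,:,::-1]); print(s["ee_pos"],s["force"],s["grip_width"])
```

```text
[ 0.42445438 -0.39293133  0.06149669] [-0.24952019 -0.45442017 -0.0962759 ] 0.025635530609658622
```

View pics/w2.png

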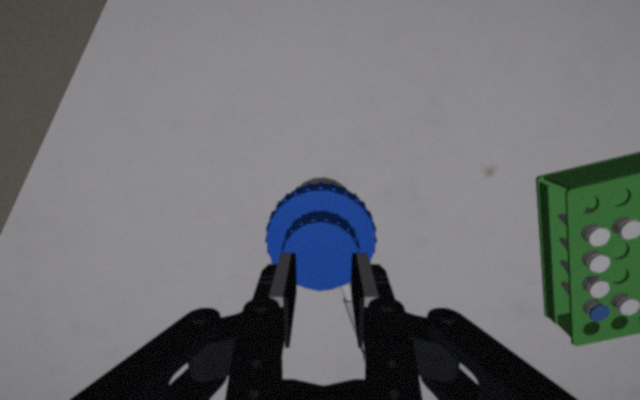

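Run:
```python
from h import *
s,p,z,m=wristcam(); W=cloud(m,z)
for u,v in [(280,262),(290,258),(293,256),(355,257),(365,262),(372,268),(290,300),(358,300),(320,270),(320,235),(320,195),(270,290)]:
    print(u,v,p[v,u],z[v,u].round(4),W[v,u].round(4))
h=cv2.cvtColor(p,cv2.COLOR_RGB2HSV); b=cv2.inRange(h,(105,150,40),(125,255,255))>0
k=b&(abs(W[...,2]-.078)<.004)&(z>0)&(np.hypot(W[...,0]-.42,W[...,1]+.39)<.06); print(k.sum(),W[k].mean(0),W[k].min(0),W[k].max(0)); k=b&(z>0)&(np.hypot(W[...,0]-.42,W[...,1]+.39)<.1);print(W[k].min(0),W[k].max(0))
k=(p.max(-1)<90)&(~b)&(np.hypot(W[...,0]-.424,W[...,1]+.393)<.045)&(z>0)&(W[...,2]>.05); print(W[k].min(0),W[k].max(0), np.percentile(W[k][:,2],[1,5,20]))
```

```text
280 262 [50 51 53] 0.1466 [ 0.406  -0.3829  0.1058]
290 258 [34 35 37] 0.1487 [ 0.41   -0.3819  0.1034]
293 256 [17 13 17] 0.1515 [ 0.4111 -0.3823  0.1006]
355 257 [15 10  7] 0.1502 [ 0.4379 -0.3795  0.1019]
365 262 [48 47 50] 0.1475 [ 0.442  -0.3798  0.105 ]
372 268 [20 22 24] 0.1491 [ 0.4455 -0.3827  0.1044]
290 300 [2 3 6] 0.1327 [ 0.4122 -0.3894  0.1228]
358 300 [12 12 13] 0.1284 [ 0.4375 -0.3844  0.1265]
320 270 [ 26  63 136] 0.1779 [ 0.4244 -0.4002  0.0792]
320 235 [ 30  64 139] 0.1727 [ 0.4226 -0.3812  0.0782]
320 195 [ 30  65 142] 0.1836 [ 0.421  -0.3656  0.0615]
270 290 [32 32 36] 0.1328 [ 0.4042 -0.3866  0.1215]
3915 [ 0.42445266 -0.39110191  0.07846747] [ 0.40353214 -0.41253601  0.07405155] [ 0.44385019 -0.37292675  0.08080948]
[ 0.39323393 -0.42131328  0.04715405] [ 0.45424369 -0.36178463  0.13794624]
[ 0.37935951 -0.40898012  0.0501311 ] [ 0.46896227 -0.36197061  0.18000393] [0.10226524 0.11364065 0.14053344]
```

Run:
```python
from h import *
p=cv2.imread("pics/w2.png")[150:400,200:450]; p=np.clip(p.astype(float)*2.2,0,255).astype(np.uint8)
cv2.imwrite("pics/w2c.png",cv2.resize(p,(600,600),interpolation=cv2.INTER_CUBIC))
```

```text
(no output)
```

View pics/w2c.png

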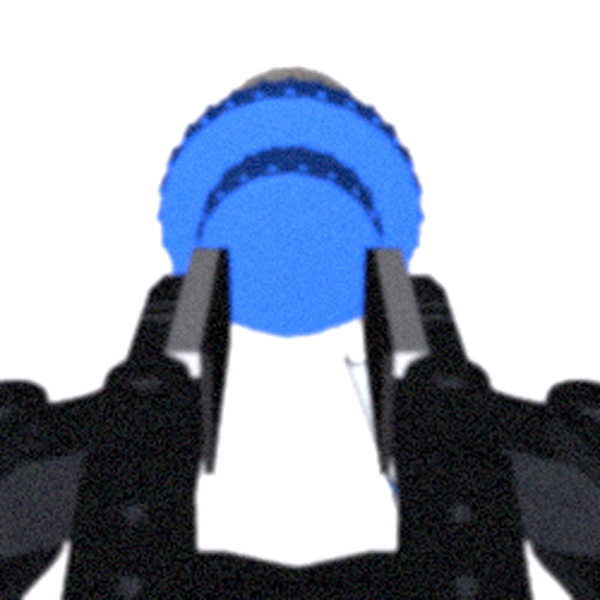

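Run:
```python
from h import *
s,p,z,m=wristcam(); W=cloud(m,z)
print(s["ee_pos"])
for u,v in [(320,385),(320,395),(300,390),(286,345),(362,345),(230,320),(200,320)]:
    print(u,v,p[v,u],z[v,u].round(4),W[v,u].round(4))
import pickle
for v in range(245,262): print(v, W[v,286].round(3),W[v,362].round(3))
```

```text
[ 0.42440534 -0.39287733  0.06134494]
320 385 [74 73 75] 0.0872 [ 0.4234 -0.3818  0.1686]
320 395 [12 10 16] 0.0834 [ 0.4234 -0.3809  0.1723]
300 390 [10 13 11] 0.0866 [ 0.4185 -0.383   0.1694]
286 345 [40 40 42] 0.1298 [ 0.4124 -0.4038  0.1306]
362 345 [67 68 71] 0.1284 [ 0.4405 -0.4     0.1317]
230 320 [3 1 6] 0.1159 [ 0.3935 -0.3876  0.1393]
200 320 [21 17 23] 0.1046 [ 0.3867 -0.381   0.1487]
245 [ 0.406 -0.388  0.079] [ 0.447 -0.393  0.06 ]
246 [ 0.406 -0.389  0.077] [ 0.447 -0.393  0.061]
247 [ 0.406 -0.389  0.079] [ 0.447 -0.394  0.06 ]
248 [ 0.406 -0.39   0.078] [ 0.447 -0.394  0.062]
249 [ 0.406 -0.39   0.078] [ 0.447 -0.395  0.062]
250 [ 0.406 -0.391  0.079] [ 0.448 -0.396  0.06 ]
251 [ 0.406 -0.391  0.08 ] [ 0.448 -0.396  0.062]
252 [ 0.406 -0.392  0.079] [ 0.448 -0.397  0.061]
253 [ 0.407 -0.392  0.08 ] [ 0.448 -0.397  0.061]
254 [ 0.408 -0.383  0.099] [ 0.441 -0.379  0.099]
255 [ 0.408 -0.383  0.099] [ 0.441 -0.379  0.099]
256 [ 0.408 -0.382  0.102] [ 0.441 -0.379  0.102]
257 [ 0.408 -0.382  0.102] [ 0.441 -0.38   0.101]
258 [ 0.408 -0.382  0.103] [ 0.441 -0.379  0.103]
259 [ 0.408 -0.382  0.104] [ 0.441 -0.379  0.104]
260 [ 0.408 -0.383  0.104] [ 0.441 -0.379  0.105]
261 [ 0.408 -0.383  0.104] [ 0.44  -0.379  0.106]
```

Call:
{"fn": "drive_tool", "kwargs": {
  "deltas": [
    [0.3, 0, 0, 0, 0],
    [0.3, 0, 0, 0, 0],
    [0.3, 0, 0, 0, 0],
    [0.3, 0, 0, -0.2, 0],
    [0.3, 0, 0, -0.1, 0],
    [0.3, 0, 0, 0, 0]
  ]
}}

```text
t: 4.3
ee_pos: [0.4239, -0.3924, 0.0423]
eef_rot: [-0.706, -0.034, 0.035, 0.707]
force: [-0.1, 0.5, -0.1]
grip_width: 0.0556
```

Run:
```python
from h import *
s,p,z,m=wristcam(); cv2.imwrite("pics/w3.png",np.clip(p[:,:,::-1]*2.0,0,255).astype(np.uint8)); print(s["ee_pos"],s["force"],s["grip_width"])
p,z=__import__("rig").read_camera("top"); cv2.imwrite("pics/t3.png",p[:,:,::-1])
p,z=__import__("rig").read_camera("scene"); cv2.imwrite("pics/s3.png",cv2.resize(p[100:300,280:520,::-1],None,fx=3,fy=3))
```

```text
[ 0.42385993 -0.39239454  0.04229973] [-0.1352155   0.52509161 -0.06082695] 0.05561209493671517
```

View pics/w3.png

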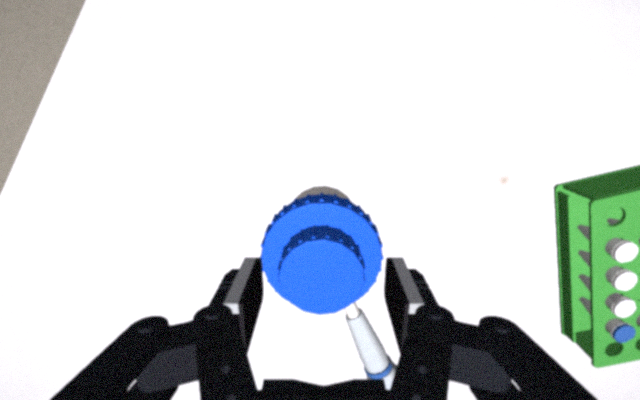

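View pics/s3.png

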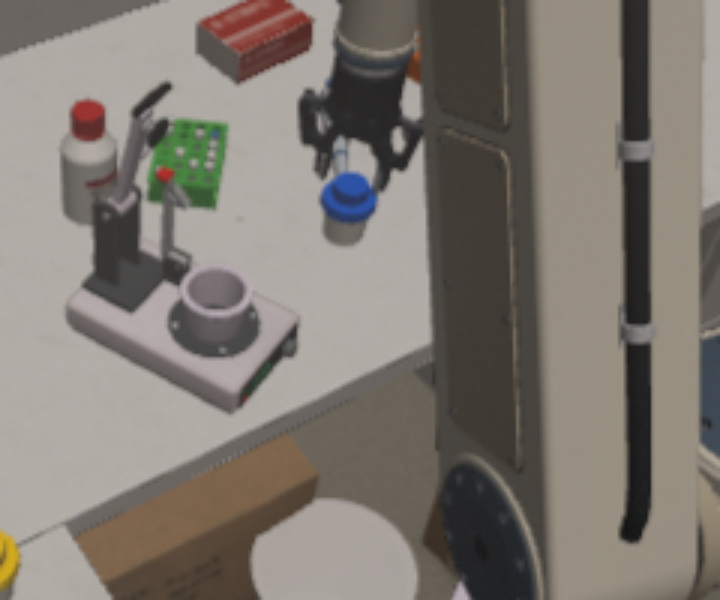

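Call:
{"fn": "drive_tool", "kwargs": {
  "deltas": [
    [0.3, 0, 0, -0.2, 0],
    [0.3, 0, 0, -0.08, 0],
    [0.3, 0, 0, 0, 0],
    [0.0, 0, 0, 0, 0],
    [-0.4, 0, 0, 0, 0],
    [-0.4, 0, 0, 0, 0],
    [-0.4, 0, 0, 0, 0],
    [-0.4, 0, 0, 0, 0]
  ]
}}

```text
t: 5.45
ee_pos: [0.4243, -0.393, 0.0268]
eef_rot: [0.706, 0.034, -0.034, -0.706]
force: [-1.9, 1.0, 5.7]
grip_width: 0.0388
```

Run:
```python
from h import *
s,p,z,m=wristcam(); cv2.imwrite("pics/w4.png",np.clip(p[:,:,::-1]*2.0,0,255).astype(np.uint8)); print(s["ee_pos"],s["force"],s["grip_width"])
```

```text
[ 0.42433778 -0.3929721   0.02684139] [-1.85935814  0.96685834  5.72767931] 0.03876400943174903
```

View pics/w4.png

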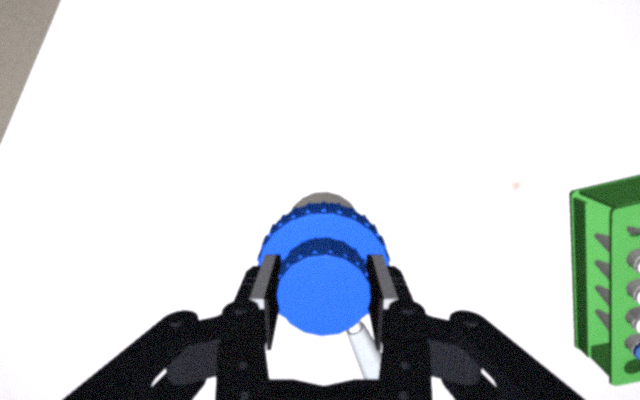

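Call:
{"fn": "drive_tool", "kwargs": {
  "deltas": [
    [-0.4, 0, 0, 0.1, 0],
    [-0.4, 0, 0, 0.3, 0],
    [-0.4, 0, 0, 0.5, 0],
    [-0.4, 0, 0, 0.5, 0],
    [-0.4, 0, 0, 0.5, 0],
    [-0.4, 0, 0, 0.4, 0],
    [-0.4, 0.1, 0.3, 0.1, 0],
    [-0.4, 0.2, 0.6, 0, 0],
    [-0.4, 0.2, 0.6, 0, 0],
    [-0.4, 0.2, 0.6, 0, 0],
    [-0.4, 0.1, 0.4, 0, 0],
    [-0.4, 0, 0, 0, 0]
  ],
  "newtons": 40
}}

```text
t: 7.0
ee_pos: [0.4724, -0.2404, 0.1703]
eef_rot: [-0.706, -0.035, 0.036, 0.707]
force: [-1.1, 0.2, -0.8]
grip_width: 0.0385
```

Call:
{"fn": "drive_tool", "kwargs": {
  "deltas": [
    [-0.4, 0, 0, 0, 0],
    [-0.4, 0, 0, 0, 0]
  ]
}}

```text
t: 7.25
ee_pos: [0.4722, -0.2434, 0.1704]
eef_rot: [0.706, 0.034, -0.034, -0.706]
force: [0.4, 0.5, -1.5]
grip_width: 0.0385
```

Run:
```python
from h import *
import pickle
s,p,z,m=wristcam(); pickle.dump((s,p,z,m),open("w5.pkl","wb")); cv2.imwrite("pics/w5.png",np.clip(p[:,:,::-1]*1.6,0,255).astype(np.uint8)); print(s["ee_pos"],s["force"],s["grip_width"],s["joint_positions"])
from rig import *
d={}
for n in("scene","top"):
    p,z=read_camera(n); d[n]=(p,z,camera_model(n)); cv2.imwrite(f"pics/{n}5.png",p[:,:,::-1])
pickle.dump(d,open("d5.pkl","wb"))
```

```text
[ 0.47216771 -0.24338389  0.17042785] [ 0.37834931  0.49638709 -1.46040796] 0.03851286891570641 [-4.78676002e-01  2.39277157e-01  1.86259637e+00 -1.43504131e-04
  1.03978756e+00 -5.75280374e-01]
```

View pics/w5.png

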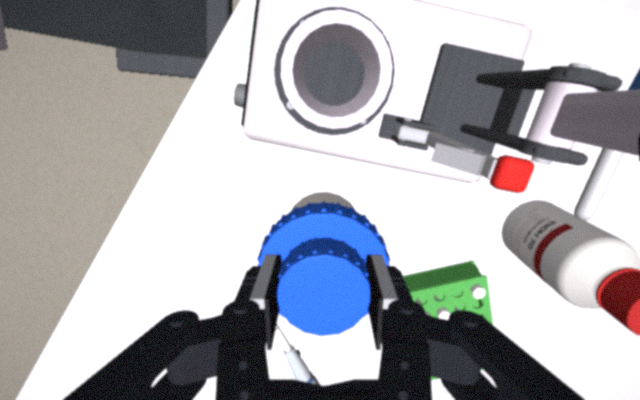

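View pics/scene5.png

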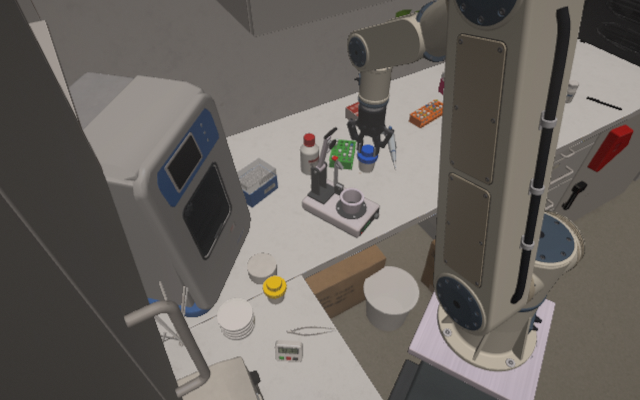

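View pics/top5.png

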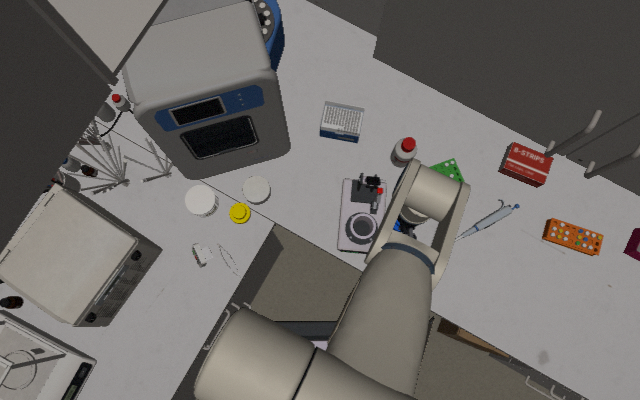

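Run:
```python
from h import *
import pickle
def circ(P):
    P=P.astype(float); A=np.c_[2*P[:,:2],np.ones(len(P))]; c=np.linalg.lstsq(A,(P[:,:2]**2).sum(1),rcond=None)[0]; return c[0],c[1],np.sqrt(c[2]+c[0]**2+c[1]**2)
for nm,(p,z,m) in dict(w=pickle.load(open("w5.pkl","rb"))[1:],top=pickle.load(open("d5.pkl","rb"))["top"],sc=pickle.load(open("d5.pkl","rb"))["scene"]).items():
    W=cloud(m,z); k=(abs(W[...,2]-.102)<.006)&(np.hypot(W[...,0]-.473,W[...,1]+.154)<.045)&(np.hypot(W[...,0]-.473,W[...,1]+.154)>.024)&(z>0)
    P=W[k]; print(nm,len(P),circ(P),P[:,2].mean(), (P[:,:2].max(0)+P[:,:2].min(0))/2)
    v,u=np.nonzero(k); a=np.zeros(z.shape,np.uint8); a[k]=255; cv2.imwrite(f"pics/rim_{nm}.png",a)
    cs,hi=cv2.findContours(a,cv2.RETR_CCOMP,cv2.CHAIN_APPROX_NONE)
    for c,h in zip(cs,hi[0]):
        if len(c)>25:
            e=cv2.fitEllipse(c); X=onz(m,*e[0],.102); Q=np.array([onz(m,*q[0],.102) for q in c]); print("  ",h[3],np.round(e[0],1),np.round(e[1],1),X.round(4),np.round(circ(Q),4))
    # housing top
    sel=(abs(W[...,2]-.05)<.004)&(W[...,0]>.35)&(W[...,0]<.66)&(W[...,1]<-.06)&(W[...,1]>-.24)&(z>0)
    x=cv2.morphologyEx(sel.astype(np.uint8),cv2.MORPH_OPEN,np.ones((3,3))); n,l,st,ce=cv2.connectedComponentsWithStats(x); i=1+st[1:,4].argmax()
    r=cv2.minAreaRect(W[l==i][:,:2].astype(np.float32)); print("  house",r)
    h=cv2.cvtColor(p,cv2.COLOR_RGB2HSV); b=cv2.inRange(h,(105,150,40),(125,255,255))>0
    for lo,hi2 in((.217,.23),(.200,.21)):
        k=b&(W[...,2]>lo)&(W[...,2]<hi2)&(np.hypot(W[...,0]-.47,W[...,1]+.24)<.06)&(z>0)
        if k.sum()>10: Q=W[k]; print("  knob",k.sum(),Q.mean(0),circ(Q[Q[:,1]>-.24+0.0]) ,Q.min(0),Q.max(0))
```

```text
w 4595 (np.float64(0.47290333591292577), np.float64(-0.15191210028373517), np.float64(0.03242008310131912)) 0.1020959250122686 [ 0.47293166 -0.15188481]
   -1 [336.2  69.1] [110.6 118.1] [ 0.4728 -0.15    0.102 ] [ 0.473  -0.1519  0.0365]
   0 [336.   70.8] [84.2 89.9] [ 0.4728 -0.151   0.102 ] [ 0.4729 -0.1521  0.0278]
  house ((0.5124556422233582, -0.15597987174987793), (0.12970782816410065, 0.2126869410276413), 84.1090087890625)
  knob 6438 [ 0.47299956 -0.24149141  0.22193717] (np.float64(0.47308670555068827), np.float64(-0.23579679467830117), np.float64(0.011167962841951888)) [ 0.45325286 -0.26305482  0.21701669] [ 0.4934253  -0.22322825  0.22582221]
  knob 3899 [ 0.47133379 -0.22388739  0.20423423] (np.float64(0.47257375479580005), np.float64(-0.23600391590241976), np.float64(0.020240267937595927)) [ 0.4423454  -0.26707333  0.20000781] [ 0.50230686 -0.21211579  0.20999711]
top 213 (np.float64(0.47360443253501766), np.float64(-0.15303312603696026), np.float64(0.03290567530124575)) 0.10123788855091298 [ 0.47406855 -0.1525262 ]
   -1 [362.8 225.5] [24.6 25.4] [ 0.4737 -0.1531  0.1
[... 865 characters left out ...]
 [ 0.47   -0.1499  0.102 ] [ 0.4703 -0.1505  0.0361]
   0 [351.4 196.4] [13.5 19.2] [ 0.4699 -0.1493  0.102 ] [ 0.4701 -0.1497  0.0284]
  house ((0.5545068383216858, -0.1183050200343132), (0.10461358726024628, 0.10839008539915085), 25.808727264404297)
  knob 77 [ 0.4712455  -0.24102266  0.22093104] (np.float64(0.4709360633676893), np.float64(-0.23697656846068196), np.float64(0.010804147359163978)) [ 0.45484663 -0.25922912  0.2178871 ] [ 0.49040036 -0.22565691  0.22471414]
  knob 65 [ 0.46661155 -0.22592528  0.20298614] (np.float64(0.4689247156704694), np.float64(-0.23703841053184815), np.float64(0.02029129973073484)) [ 0.44014637 -0.24656867  0.20012312] [ 0.49411949 -0.21430987  0.20750215]
```

Call:
{"fn": "drive_tool", "kwargs": {
  "deltas": [
    [-0.4, 0, 0.3, 0, 0],
    [-0.4, 0, 0.4, 0, 0],
    [-0.4, 0, 0.4, 0, 0],
    [-0.4, 0, 0.3, 0, 0],
    [-0.4, 0, 0.1, 0, 0],
    [-0.4, 0, 0.0, -0.3, 0],
    [-0.4, 0, 0, -0.2, 0],
    [-0.4, 0, 0, -0.1, 0],
    [-0.4, 0, 0, 0, 0],
    [-0.4, 0, 0, 0, 0]
  ]
}}

```text
t: 8.65
ee_pos: [0.4727, -0.1531, 0.1348]
eef_rot: [0.706, 0.034, -0.034, -0.706]
force: [-0.2, -0.2, -0.5]
grip_width: 0.0385
```

Run:
```python
from h import *
import pickle
s,p,z,m=wristcam(); pickle.dump((s,p,z,m),open("w6.pkl","wb")); cv2.imwrite("pics/w6.png",np.clip(p[:,:,::-1]*1.6,0,255).astype(np.uint8)); print(s["ee_pos"],s["force"],s["grip_width"])
from rig import *
d={}
for n in("scene","top"):
    p,z=read_camera(n); d[n]=(p,z,camera_model(n)); cv2.imwrite(f"pics/{n}6.png",cv2.resize(p[130:250,290:430,::-1] if n=="scene" else p[150:270,300:440,::-1],None,fx=4,fy=4))
pickle.dump(d,open("d6.pkl","wb"))
```

```text
[ 0.47266882 -0.15310037  0.13479195] [-0.20898671 -0.24461053 -0.53824287] 0.038527828770739084
```

View pics/w6.png

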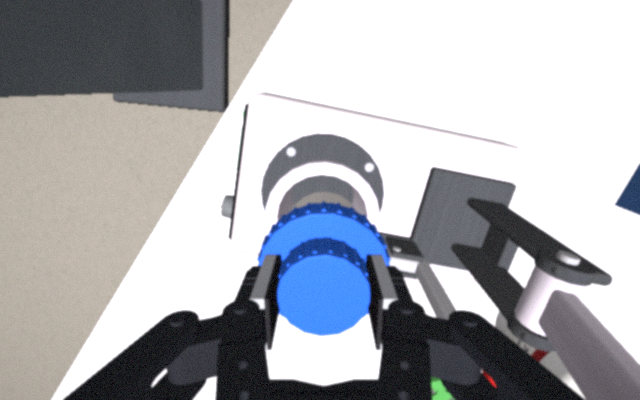

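View pics/scene6.png

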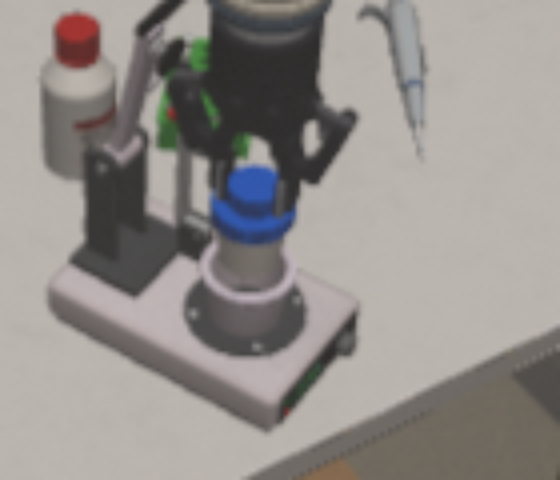

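Call:
{"fn": "drive_tool", "kwargs": {
  "deltas": [
    [-0.4, 0, 0, -0.1, 0],
    [-0.4, 0, 0, -0.1, 0],
    [-0.4, 0, 0, -0.1, 0],
    [-0.4, 0, 0, -0.1, 0],
    [-0.4, 0, 0, -0.1, 0],
    [-0.4, 0, 0, -0.1, 0],
    [-0.4, 0, 0, 0, 0]
  ]
}}

```text
t: 9.68
ee_pos: [0.472, -0.1528, 0.0979]
eef_rot: [-0.706, -0.034, 0.035, 0.706]
force: [0.4, 0.1, -1.4]
grip_width: 0.0385
```

Run:
```python
from h import *
s,p,z,m=wristcam(); cv2.imwrite("pics/w7.png",np.clip(p[:,:,::-1]*1.6,0,255).astype(np.uint8)); print(s["ee_pos"],s["force"],s["moment"],s["grip_width"])
W=cloud(m,z)
k=(abs(W[...,2]-.102)<.004)&(np.hypot(W[...,0]-.473,W[...,1]+.153)<.045)&(z>0)
P=W[k].astype(float); print(len(P)); a=np.degrees(np.arctan2(P[:,1]+.153,P[:,0]-.473)); r=np.hypot(P[:,0]-.473,P[:,1]+.153)
for t in range(0,181,20):
    q=r[abs(a-t)<10]; print(t,len(q),q.min().round(4) if len(q) else 0,q.max().round(4) if len(q) else 0)
```

```text
[ 0.47202994 -0.15275249  0.09793308] [ 0.43368067  0.14118304 -1.38864622] [ 0.01713086 -0.01166377  0.01526356] 0.03850431450709204
2945
0 42 0.0334 0.037
20 212 0.029 0.0375
40 328 0.0289 0.0379
60 362 0.0247 0.0382
80 399 0.0244 0.0386
100 407 0.0243 0.0385
120 389 0.0243 0.0383
140 347 0.0295 0.0379
160 303 0.0289 0.0378
180 95 0.0306 0.0374
```

View pics/w7.png

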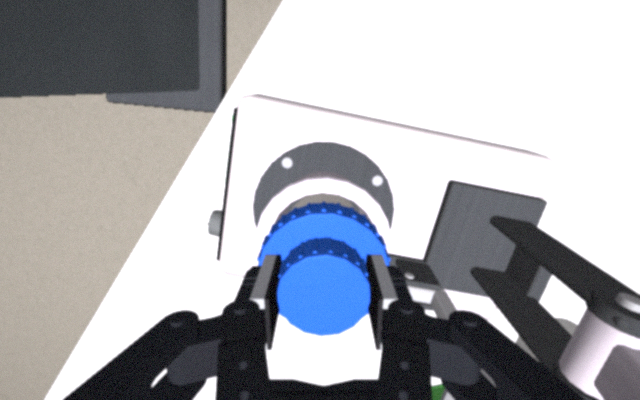

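Call:
{"fn": "drive_tool", "kwargs": {
  "deltas": [
    [-0.4, 0, 0.01, -0.05, 0],
    [-0.4, 0, 0, -0.05, 0],
    [-0.4, 0, 0, -0.05, 0],
    [-0.4, 0, 0, 0, 0]
  ]
}}

```text
t: 10.22
ee_pos: [0.4722, -0.1522, 0.0892]
eef_rot: [-0.706, -0.034, 0.035, 0.706]
force: [0.3, 0.8, -1.0]
grip_width: 0.0387
```

Call:
{"fn": "drive_tool", "kwargs": {
  "deltas": [
    [-0.4, 0, 0, -0.03, 0],
    [-0.4, 0, 0, 0, 0]
  ]
}}

```text
t: 10.48
ee_pos: [0.4722, -0.1522, 0.0875]
eef_rot: [-0.706, -0.034, 0.035, 0.706]
force: [0.2, 0.8, -1.4]
grip_width: 0.0384
```

Call:
{"fn": "drive_tool", "kwargs": {
  "deltas": [
    [-0.4, 0, 0, -0.02, 0],
    [-0.4, 0, 0, 0, 0]
  ]
}}

```text
t: 10.72
ee_pos: [0.4722, -0.1522, 0.0864]
eef_rot: [-0.706, -0.034, 0.035, 0.706]
force: [-1.0, 0.4, -0.8]
grip_width: 0.0386
```

Call:
{"fn": "drive_tool", "kwargs": {
  "deltas": [
    [-0.4, 0, 0, -0.02, 0],
    [-0.4, 0, 0, 0, 0]
  ]
}}

```text
t: 10.98
ee_pos: [0.4721, -0.1521, 0.0853]
eef_rot: [-0.706, -0.034, 0.035, 0.706]
force: [-3.3, 2.5, 3.8]
grip_width: 0.0384
```

Call:
{"fn": "drive_tool", "kwargs": {
  "deltas": [
    [-0.4, 0, 0, -0.02, 0],
    [-0.4, 0, 0, 0, 0]
  ]
}}

```text
t: 11.22
ee_pos: [0.4722, -0.1521, 0.0852]
eef_rot: [-0.706, -0.034, 0.034, 0.706]
force: [-8.6, 3.9, 19.5]
grip_width: 0.0386
```

Call:
{"fn": "drive_tool", "kwargs": {
  "deltas": [
    [-0.4, 0, 0, 0.02, 0],
    [-0.4, 0, 0, 0, 0]
  ]
}}

```text
t: 11.48
ee_pos: [0.4722, -0.1521, 0.0853]
eef_rot: [-0.706, -0.034, 0.034, 0.706]
force: [-3.6, 2.6, 6.3]
grip_width: 0.0386
```

Run:
```python
from h import *
import pickle
s,p,z,m=wristcam(); pickle.dump((s,p,z,m),open("w8.pkl","wb")); cv2.imwrite("pics/w8.png",np.clip(p[:,:,::-1]*1.6,0,255).astype(np.uint8)); print(s["ee_pos"],s["force"],s["moment"],s["grip_width"])
W=cloud(m,z); h=cv2.cvtColor(p,cv2.COLOR_RGB2HSV); b=cv2.inRange(h,(105,150,40),(125,255,255))>0
for lo,hi in((.13,.142),(.112,.124)):
    k=b&(W[...,2]>lo)&(W[...,2]<hi)&(np.hypot(W[...,0]-.47,W[...,1]+.15)<.06); Q=W[k]; print(len(Q),Q.mean(0),Q.min(0),Q.max(0))
```

```text
[ 0.47218202 -0.15209221  0.08534447] [-3.62964152  2.62146933  6.2710619 ] [5.70705139e-01 6.37215614e-01 4.93598675e-04] 0.038587434202442504
6613 [ 0.47292127 -0.14985825  0.13672004] [ 0.45319613 -0.17190035  0.13000783] [ 0.49336206 -0.1317501   0.14125388]
4038 [ 0.47125903 -0.13210282  0.11877676] [ 0.4423207  -0.17589372  0.11200892] [ 0.50252532 -0.12091904  0.12397918]
```

View pics/w8.png

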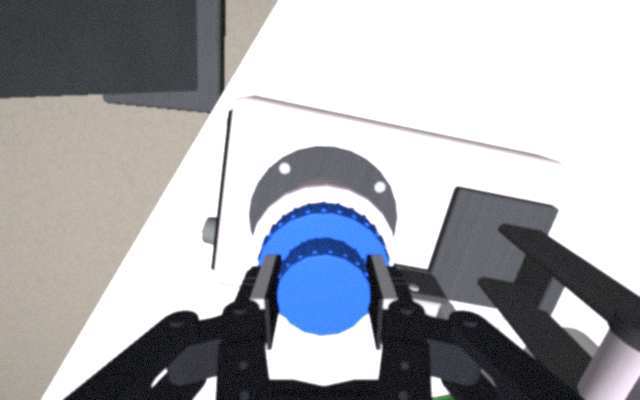

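Call:
{"fn": "drive_tool", "kwargs": {
  "deltas": [
    [-0.4, -0.01, 0.01, 0.01, 0],
    [0.0, 0, 0, 0, 0],
    [0.4, 0, 0, 0, 0],
    [0.4, 0, 0, 0, 0],
    [0.4, 0, 0, 0, 0],
    [0.4, 0, 0, 0, 0]
  ]
}}

```text
t: 12.28
ee_pos: [0.4718, -0.1517, 0.0859]
eef_rot: [0.706, 0.034, -0.034, -0.706]
force: [-0.6, 0.6, 0.4]
grip_width: 0.0598
```

Call:
{"fn": "drive_tool", "kwargs": {
  "deltas": [
    [0.4, 0, 0, 0.2, 0],
    [0.4, 0, 0, 0.4, 0],
    [0.4, 0, 0, 0.4, 0],
    [0.4, 0, 0, 0, 0],
    [0.4, 0, 0, 0, 0]
  ]
}}

```text
t: 12.9
ee_pos: [0.4716, -0.1516, 0.1457]
eef_rot: [0.706, 0.034, -0.034, -0.706]
force: [0.2, 0.3, -0.5]
grip_width: 0.0599
```

Run:
```python
from h import *
import pickle
s,p,z,m=wristcam(); pickle.dump((s,p,z,m),open("w9.pkl","wb")); cv2.imwrite("pics/w9.png",np.clip(p[:,:,::-1]*1.6,0,255).astype(np.uint8)); print(s["ee_pos"],s["force"],s["grip_width"])
W=cloud(m,z); h=cv2.cvtColor(p,cv2.COLOR_RGB2HSV); b=cv2.inRange(h,(105,150,40),(125,255,255))>0
for lo,hi in((.13,.142),(.112,.124),(.098,.106)):
    k=((b) if lo>.11 else ~b)&(W[...,2]>lo)&(W[...,2]<hi)&(np.hypot(W[...,0]-.47,W[...,1]+.15)<.06); Q=W[k]; print(len(Q),Q.mean(0),Q.min(0),Q.max(0))
    if lo>.11:
        A=np.c_[Q[:,:2],np.ones(len(Q))].astype(float); c=np.linalg.lstsq(A,Q[:,2].astype(float),rcond=None)[0]; print("slope",c)
```

```text
[ 0.47156987 -0.15161356  0.14572625] [ 0.1681592   0.28675497 -0.51291773] 0.05993534401470526
3533 [ 0.47304838 -0.15070316  0.13679046] [ 0.45275745 -0.17167061  0.13000776] [ 0.49343178 -0.13191231  0.13909826]
slope [ 0.00533815 -0.03554918  0.12890788]
3145 [ 0.47197994 -0.14068821  0.11892122] [ 0.44274933 -0.18234574  0.1120395 ] [ 0.50348388 -0.12087518  0.12390329]
slope [ 0.00409864 -0.01875856  0.11434763]
1806 [ 0.46963127 -0.13072981  0.10239889] [ 0.43634575 -0.17443029  0.09818503] [ 0.50984434 -0.11465105  0.10597393]
```

View pics/w9.png

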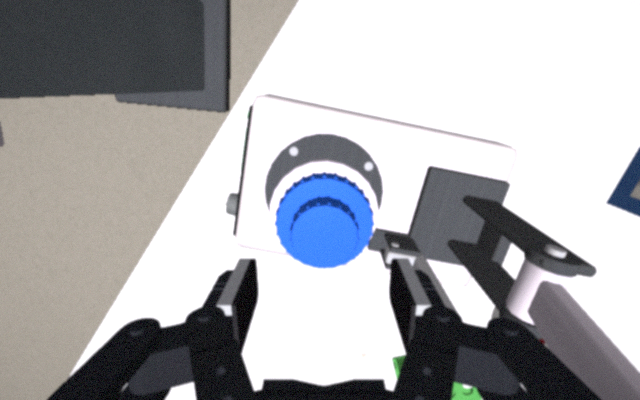

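Call:
{"fn": "drive_tool", "kwargs": {
  "deltas": [
    [0.4, -0.1, 0, 0.3, -0.3],
    [-1, -0.1, 0, 0.5, -0.5],
    [-1, -0.1, 0, 0.6, -0.5],
    [-1, 0, 0, 0.6, -0.5],
    [-1, 0, 0, 0.6, -0.5],
    [-1, 0, 0, 0.5, 0],
    [-1, 0, 0, 0, 0],
    [-1, 0, 0, 0, 0]
  ]
}}

```text
t: 13.95
ee_pos: [0.4532, -0.1515, 0.3305]
eef_rot: [-0.706, 0.037, -0.036, 0.706]
force: [-0.1, -0.3, -0.0]
grip_width: 0.0001
```

Run:
```python
from h import *
import pickle
from scipy.spatial.transform import Rotation as Ro
s,p,z,m=wristcam(); pickle.dump((s,p,z,m),open("w10.pkl","wb")); cv2.imwrite("pics/w10.png",np.clip(p[:,:,::-1]*2,0,255).astype(np.uint8)); print(s["ee_pos"],s["grip_width"]); print(Ro.from_quat(s["eef_rot"]).as_matrix().round(3))
W=cloud(m,z); L=(W-s["ee_pos"])@Ro.from_quat(s["eef_rot"]).as_matrix()
for v in range(240,380,8):
    r=(z[v]>0)&(z[v]<.19)&(abs(L[v,:,0])<.06)
    if r.any(): u=np.nonzero(r)[0]; print(v,u.min(),u.max(),L[v,u.min()].round(3),L[v,u.max()].round(3),L[v,(u.min()+u.max())//2].round(3))
from rig import *
d={}
for n in("scene","top"):
    p,z=read_camera(n); d[n]=(p,z,camera_model(n)); cv2.imwrite(f"pics/{n}10.png",cv2.resize(p[80:240,290:450,::-1] if n=="scene" else p[150:270,300:440,::-1],None,fx=3.6,fy=3.6))
pickle.dump(d,open("d10.pkl","wb"))
```

```text
[ 0.45324451 -0.15150213  0.33050698] 7.46011677334093e-05
[[ 0.995 -0.002  0.103]
 [-0.103  0.001  0.995]
 [-0.002 -1.     0.   ]]
256 310 338 [-0.005 -0.039  0.012] [ 0.007 -0.039  0.012] [ 0.001 -0.039  0.012]
264 298 349 [-0.01  -0.039  0.008] [ 0.012 -0.04   0.008] [ 0.001 -0.048  0.013]
272 292 355 [-0.012 -0.047  0.009] [ 0.014 -0.046  0.008] [ 0.001 -0.053  0.012]
280 290 357 [-0.013 -0.052  0.008] [ 0.014 -0.053  0.008] [ 0.001 -0.059  0.012]
288 289 358 [-0.013 -0.058  0.008] [ 0.014 -0.057  0.008] [ 0.001 -0.065  0.013]
296 288 359 [-0.012 -0.065  0.009] [ 0.014 -0.064  0.008] [ 0.001 -0.069  0.012]
304 283 364 [-0.013 -0.075  0.013] [ 0.014 -0.076  0.013] [ 0.001 -0.07   0.009]
312 228 419 [-0.03  -0.081  0.014] [ 0.032 -0.08   0.013] [ 0.001 -0.07   0.005]
320 214 433 [-0.034 -0.084  0.013] [ 0.035 -0.084  0.013] [ 0.001 -0.07   0.002]
328 201 446 [-0.036 -0.088  0.013] [ 0.037 -0.089  0.014] [ 0.001 -0.07  -0.001]
336 187 460 [-0.039 -0.092  0.014] [ 0.041 -0.091  0.013] [ 0.001 -0.069 -0.005]
344 174 473 [-0.042 -0.094  0.013] [ 0.043 -0.094  0.013] [ 0.001 -0.07  -0.008]
352 160 487 [-0.044 -0.099  0.014] [ 0.046 -0.099  0.014] [ 0.     0.328 -0.372]
360 146 501 [-0.047 -0.1    0.012] [ 0.048 -0.101  0.013] [ 0.     0.331 -0.392]
368 133 514 [-0.049 -0.103  0.013] [ 0.05  -0.104  0.013] [ 0.     0.331 -0.41 ]
376 119 528 [-0.05  -0.107  0.014] [ 0.052 -0.107  0.014] [ 0.     0.331 -0.428]
```

View pics/w10.png

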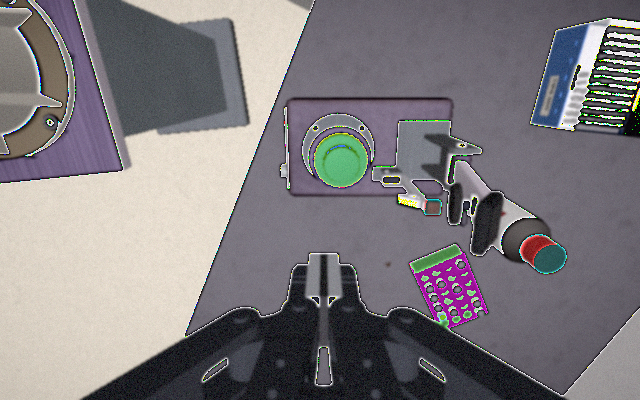

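View pics/scene10.png

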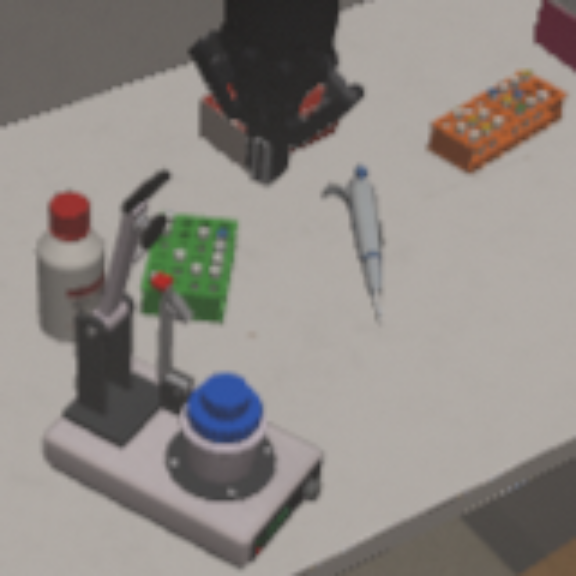

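Call:
{"fn": "drive_tool", "kwargs": {
  "deltas": [
    [-1, 0.4, -0.04, 0, 0],
    [-1, 0.6, -0.06, 0, 0],
    [-1, 0.6, -0.05, 0, 0],
    [-1, 0.6, -0.05, 0, 0],
    [-1, 0.28, -0.03, 0, 0],
    [-1, 0, 0, -0.3, 0],
    [-1, 0, 0, -0.5, 0],
    [-1, 0, 0, -0.4, 0],
    [-1, 0, 0, -0.14, 0],
    [-1, 0, 0, 0, 0]
  ]
}}

```text
t: 15.35
ee_pos: [0.6016, -0.1654, 0.251]
eef_rot: [-0.706, 0.037, -0.036, 0.706]
force: [-0.2, -0.2, -0.0]
grip_width: 0.0001
```

Run:
```python
from h import *
import pickle
from rig import *
s,p,z,m=wristcam(); cv2.imwrite("pics/w11.png",p[:,:,::-1]); print(s["ee_pos"],s["force"])
d={}
for n in("scene","top"):
    p,z=read_camera(n); d[n]=(p,z,camera_model(n)); cv2.imwrite(f"pics/{n}11.png",cv2.resize(p[100:240,270:410,::-1] if n=="scene" else p[150:270,300:440,::-1],None,fx=4.2,fy=4.2))
pickle.dump(d,open("d11.pkl","wb"))
```

```text
[ 0.60163878 -0.16539902  0.25101809] [-0.23252094 -0.20845918 -0.01983817]
```

View pics/scene11.png

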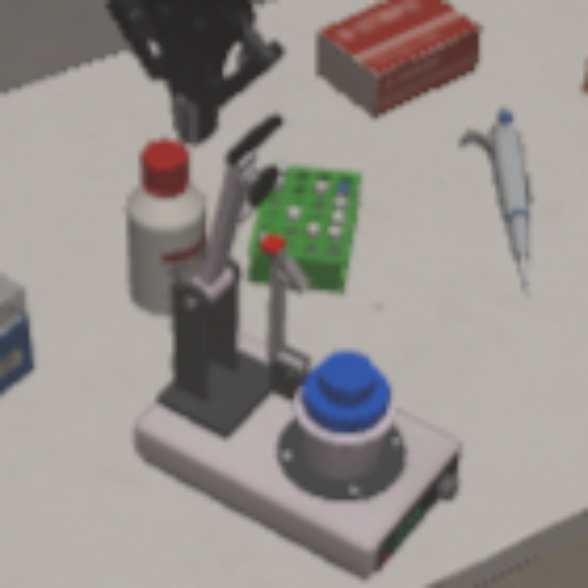

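View pics/w11.png

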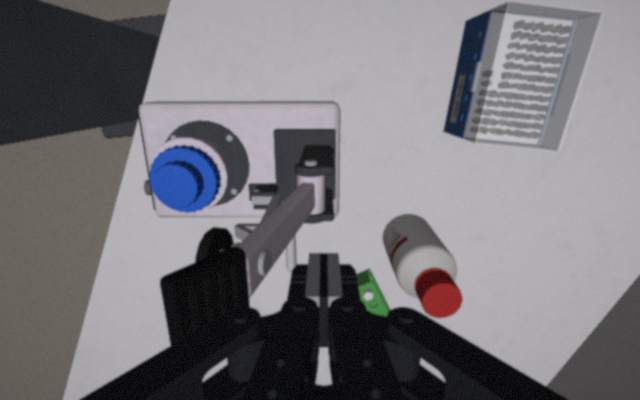

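Run:
```python
from h import *
s,p,z,m=wristcam(); W=cloud(m,z); R=np.array([.473,-.1522]); e=np.array([np.cos(.103),-np.sin(.103)]); n=np.array([-e[1],e[0]])
S=(W[...,:2]-R)@e; N=(W[...,:2]-R)@n
for v in range(200,340,10):
    r=[(u,*np.round([S[v,u]*1e3,N[v,u]*1e3,W[v,u,2]*1e3],0)) for u in range(160,300,12) if W[v,u,2]>.15 and z[v,u]>0]
    print(v,*[tuple(map(int,x)) for x in r])
print((s["ee_pos"][:2]-R)@e,(s["ee_pos"][:2]-R)@n)
```

```text
200 (292, 111, 11, 212)
210 (280, 105, 11, 230) (292, 112, 7, 220)
220 (268, 101, 12, 248) (280, 106, 9, 242) (292, 111, 1, 222)
230 (208, 75, 15, 271) (220, 79, 14, 266) (244, 69, -26, 175) (256, 97, 12, 262) (268, 102, 11, 260) (280, 107, 4, 245) (292, 111, -6, 222)
240 (208, 77, 13, 278) (220, 79, 8, 267) (244, 93, 11, 273) (256, 99, 12, 274) (268, 103, 7, 264) (280, 106, -2, 245) (292, 110, -16, 214)
250 (196, 71, 9, 280) (208, 77, 9, 279) (220, 88, 17, 297) (232, 93, 17, 296) (244, 95, 12, 285) (256, 99, 8, 279) (268, 102, 1, 264) (280, 106, -8, 246) (292, 110, -23, 215)
260 (196, 81, 18, 305) (208, 86, 18, 305) (220, 90, 17, 304) (232, 93, 14, 299) (244, 96, 9, 290) (256, 99, 3, 279) (268, 103, -1, 272) (292, 110, -30, 216)
270 (172, 74, 17, 313) (184, 79, 17, 313) (196, 83, 16, 311) (208, 87, 15, 309) (220, 90, 12, 304) (232, 93, 10, 300) (244, 97, 6, 294) (256, 99, -2, 280) (292, 118, 8, 297)
280 (160, 72, 16, 318) (172, 77, 17, 319) (184, 80, 15, 316) (196, 83, 13, 313) (208, 86, 11, 309) (220, 90, 8, 305) (232, 93, 5, 300) (244, 96, 2, 295) (256, 99, -7, 281) (292, 119, 8, 
[... 281 characters left out ...]
4, 301) (244, 96, -7, 296) (292, 121, 13, 326)
310 (172, 75, 4, 319) (184, 79, 3, 318) (196, 82, 0, 313) (208, 85, -2, 311) (220, 88, -6, 306) (232, 101, 13, 332) (244, 106, 15, 334) (256, 109, 14, 332) (280, 116, 8, 325)
320 (172, 75, 0, 320) (184, 78, -1, 317) (196, 82, -3, 315) (208, 85, -6, 312) (220, 99, 13, 337) (232, 102, 13, 336) (244, 107, 14, 337) (256, 110, 13, 337) (268, 113, 9, 331) (280, 118, 13, 336) (292, 121, 13, 337)
330 (172, 74, -5, 319) (184, 78, -5, 319) (196, 82, -8, 316) (208, 97, 14, 342) (220, 100, 13, 342) (232, 104, 13, 341) (244, 107, 13, 341) (256, 110, 11, 339) (268, 114, 9, 336) (280, 118, 13, 341) (292, 122, 13, 341)
0.1306409341740106 -2.1399135479797282e-05
```

Run:
```python
import numpy as np
h=5;d=131
prev=(130.6,288)
e=(np.cos(.103),-np.sin(.103))
for al in [78,70,62,54,46,38,30,23,16,10,5,1,-2.8]:
    A=np.radians(al); c,s=np.cos(A),np.sin(A)
    F=(120-d*c+h*s,155+d*s+h*c); t=F[1]; a=F[0]+6
    if al>20:
        zz=t+9; d2=(zz-155-h*c)/s; a=max(a,120-d2*c+h*s+13)
    da,dt=a-prev[0],t-prev[1]; prev=(a,t)
    print(al,round(a,1),round(t,1),"units dx %.2f dy %.3f dz %.2f"%(da*e[0]/60,da*e[1]/60,dt/60), "ee z",round(t-37,1))
```

```text
78 108.7 284.2 units dx -0.36 dy 0.037 dz -0.06 ee z 247.2
70 89.6 279.8 units dx -0.32 dy 0.033 dz -0.07 ee z 242.8
62 71.1 273.0 units dx -0.31 dy 0.032 dz -0.11 ee z 236.0
54 53.5 263.9 units dx -0.29 dy 0.030 dz -0.15 ee z 226.9
46 38.6 252.7 units dx -0.25 dy 0.026 dz -0.19 ee z 215.7
38 25.8 239.6 units dx -0.21 dy 0.022 dz -0.22 ee z 202.6
30 15.1 224.8 units dx -0.18 dy 0.019 dz -0.25 ee z 187.8
23 7.4 210.8 units dx -0.13 dy 0.013 dz -0.23 ee z 173.8
16 1.5 195.9 units dx -0.10 dy 0.010 dz -0.25 ee z 158.9
10 -2.1 182.7 units dx -0.06 dy 0.006 dz -0.22 ee z 145.7
5 -4.1 171.4 units dx -0.03 dy 0.003 dz -0.19 ee z 134.4
1 -4.9 162.3 units dx -0.01 dy 0.001 dz -0.15 ee z 125.3
-2.8 -5.1 153.6 units dx -0.00 dy 0.000 dz -0.14 ee z 116.6
```

Call:
{"fn": "drive_tool", "kwargs": {
  "deltas": [
    [-1, -0.2, 0.02, -0.03, 0],
    [-1, -0.16, 0.017, -0.03, 0],
    [-1, -0.16, 0.017, -0.035, 0],
    [-1, -0.16, 0.016, -0.035, 0],
    [-1, -0.16, 0.016, -0.055, 0],
    [-1, -0.15, 0.016, -0.055, 0],
    [-1, 0, 0, 0, 0]
  ]
}}

```text
t: 16.42
ee_pos: [0.5425, -0.1593, 0.2369]
eef_rot: [-0.706, 0.037, -0.036, 0.706]
force: [3.2, 0.2, 0.8]
grip_width: -0.0001
```

Run:
```python
from h import *
from rig import *
s,p,z,m=wristcam(); cv2.imwrite("pics/w12.png",p[:,:,::-1]); print(s["ee_pos"],s["force"])
p,z=read_camera("scene"); cv2.imwrite("pics/scene12.png",cv2.resize(p[100:240,270:410,::-1],None,fx=4.2,fy=4.2))
```

```text
[ 0.54247689 -0.15930225  0.23689655] [3.2391224  0.15841562 0.82618209]
```

View pics/scene12.png

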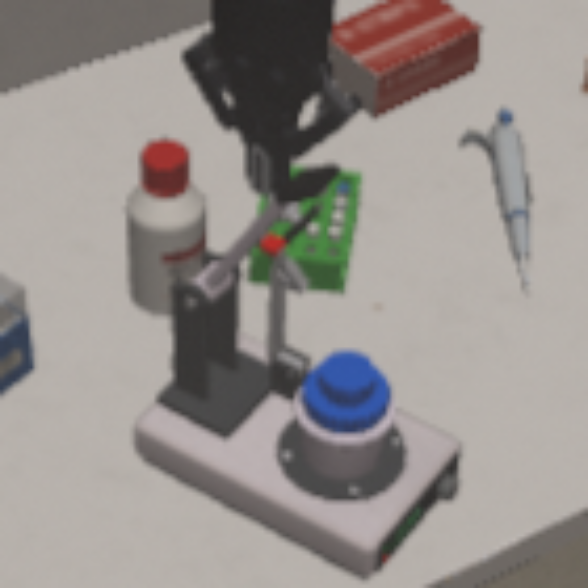

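View pics/w12.png

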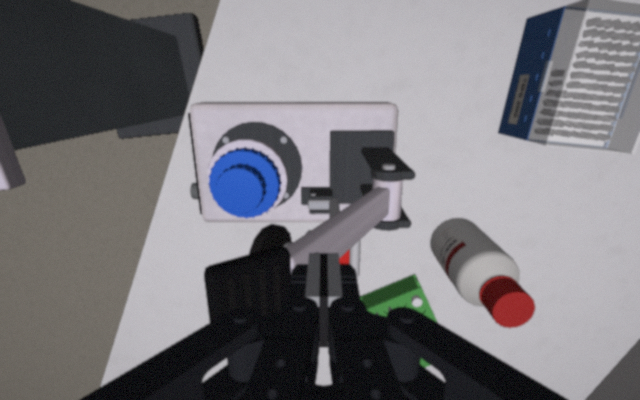

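Call:
{"fn": "drive_tool", "kwargs": {
  "deltas": [
    [-1, -0.15, 0.015, -0.075, 0],
    [-1, -0.14, 0.015, -0.075, 0],
    [-1, -0.13, 0.013, -0.095, 0],
    [-1, -0.12, 0.013, -0.095, 0],
    [-1, -0.11, 0.011, -0.11, 0],
    [-1, -0.1, 0.011, -0.11, 0],
    [-1, -0.09, 0.01, -0.125, 0],
    [-1, -0.09, 0.009, -0.125, 0],
    [-1, -0.07, 0.007, -0.12, 0],
    [-1, -0.06, 0.006, -0.12, 0],
    [-1, 0, 0, 0, 0]
  ]
}}

```text
t: 17.9
ee_pos: [0.4792, -0.1527, 0.1736]
eef_rot: [-0.706, 0.037, -0.036, 0.706]
force: [2.7, -0.0, 2.6]
grip_width: -0.0001
```

Run:
```python
from h import *
from rig import *
s,p,z,m=wristcam(); cv2.imwrite("pics/w13.png",p[:,:,::-1]); print(s["ee_pos"],s["force"])
p,z=read_camera("scene"); cv2.imwrite("pics/scene13.png",cv2.resize(p[100:240,270:410,::-1],None,fx=4.2,fy=4.2))
```

```text
[ 0.47915636 -0.15267325  0.17360419] [ 2.65834366 -0.0275219   2.56100996]
```

View pics/scene13.png

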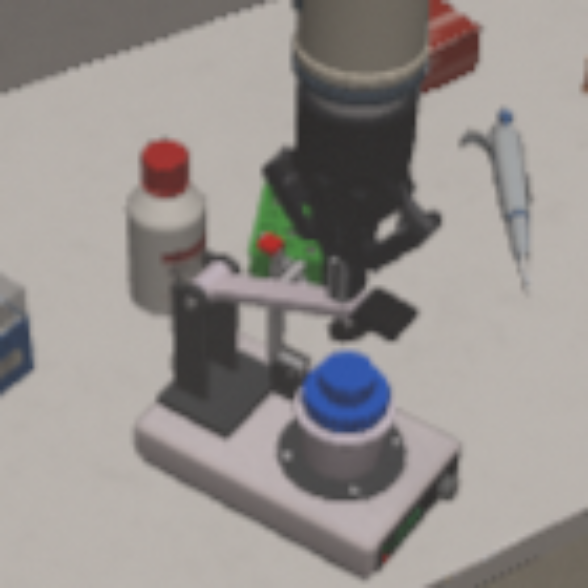

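View pics/w13.png

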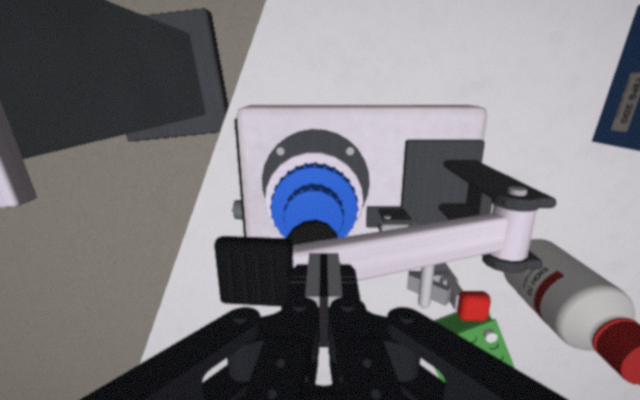

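Call:
{"fn": "drive_tool", "kwargs": {
  "deltas": [
    [-1, -0.05, 0.005, -0.125, 0],
    [-1, -0.05, 0.005, -0.125, 0],
    [-1, -0.03, 0.003, -0.11, 0],
    [-1, -0.03, 0.003, -0.11, 0],
    [-1, -0.02, 0.002, -0.1, 0],
    [-1, -0.01, 0.001, -0.09, 0],
    [-1, -0.01, 0, -0.07, 0],
    [-1, 0, 0, 0, 0]
  ]
}}

```text
t: 19.0
ee_pos: [0.4673, -0.1516, 0.13]
eef_rot: [-0.706, 0.037, -0.036, 0.706]
force: [2.5, 0.3, 3.4]
grip_width: -0.0002
```

Call:
{"fn": "drive_tool", "kwargs": {
  "deltas": [
    [-1, 0, 0, -0.05, 0],
    [-1, 0, 0, -0.03, 0],
    [-1, 0, 0, 0, 0]
  ]
}}

```text
t: 19.38
ee_pos: [0.4673, -0.1516, 0.1258]
eef_rot: [-0.706, 0.037, -0.036, 0.706]
force: [0.2, 0.2, 10.3]
grip_width: 0.0002
```

Call:
{"fn": "drive_tool", "kwargs": {
  "deltas": [
    [-1, 0, 0, -0.05, 0],
    [-1, 0, 0, 0, 0]
  ]
}}

```text
t: 19.62
ee_pos: [0.4673, -0.1516, 0.1229]
eef_rot: [-0.706, 0.037, -0.036, 0.706]
force: [-1.4, 0.8, 11.1]
grip_width: 0.0004
```

Pressing on in small steps towards the stop.

Call:
{"fn": "drive_tool", "kwargs": {
  "deltas": [
    [-1, 0, 0, -0.05, 0],
    [-1, 0, 0, 0, 0]
  ]
}}

```text
t: 19.88
ee_pos: [0.4674, -0.1516, 0.1213]
eef_rot: [0.706, -0.037, 0.036, -0.706]
force: [-6.6, 3.3, 29.5]
grip_width: 0.0001
```

Call:
{"fn": "drive_tool", "kwargs": {
  "deltas": [
    [-1, 0, 0, -0.03, 0],
    [-1, 0, 0, 0, 0]
  ]
}}

```text
t: 20.12
ee_pos: [0.4676, -0.1517, 0.1205]
eef_rot: [0.706, -0.036, 0.037, -0.706]
force: [-9.9, 2.9, 41.7]
grip_width: 0.0002
```

Call:
{"fn": "drive_tool", "kwargs": {
  "deltas": [
    [-1, 0, 0, -0.03, 0],
    [-1, 0, 0, 0, 0]
  ]
}}

```text
t: 20.38
ee_pos: [0.4677, -0.1517, 0.1197]
eef_rot: [0.706, -0.036, 0.037, -0.706]
force: [-13.7, 5.6, 54.2]
grip_width: 0.0003
```

```bash
cat > look.py <<'E'
import sys
from h import *
from rig import *
import pickle
k=sys.argv[1]
s,p,z,m=wristcam(); cv2.imwrite(f"pics/w{k}.png",p[:,:,::-1]); print(s["ee_pos"],s["force"])
pickle.dump((s,p,z,m),open(f"w{k}.pkl","wb"))
p,z=read_camera("scene"); cv2.imwrite(f"pics/scene{k}.png",cv2.resize(p[130:230,280:400,::-1],None,fx=6,fy=6,interpolation=cv2.INTER_CUBIC)); pickle.dump((p,z,camera_model("scene")),open(f"s{k}.pkl","wb"))
E
python3 look.py 14
```

```text
[ 0.4676693  -0.15171871  0.11973552] [-13.65283614   5.60261752  54.24061168]
```

View pics/scene14.png

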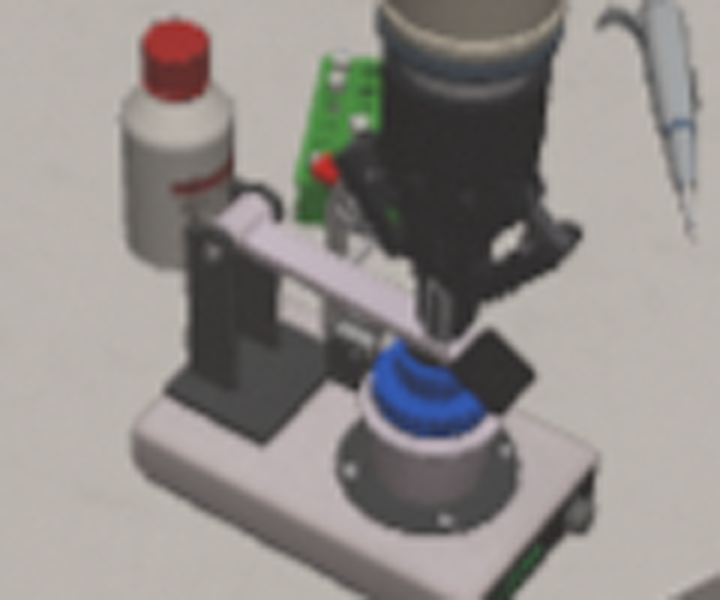

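View pics/w14.png

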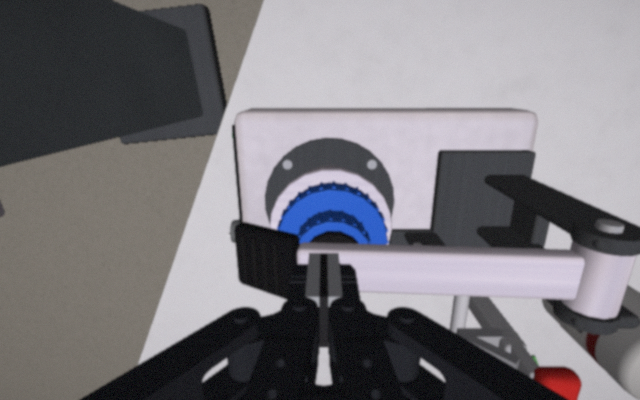

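```bash
cat > slope.py <<'E'
import sys,pickle
from h import *
R=np.array([.473,-.1522]); e=np.array([np.cos(.103),-np.sin(.103)]); n=np.array([-e[1],e[0]])
for f in sys.argv[1:]:
    t=pickle.load(open(f,"rb")); p,z,m=t[-3:]
    W=cloud(m,z); S=(W[...,:2]-R)@e; N=(W[...,:2]-R)@n; Z=W[...,2]
    k=(S>.01)&(S<.095)&(abs(N)<.008)&(Z>.15)&(Z<.20)&(z>0)&(p.min(-1)>90)
    c=np.polyfit(S[k],Z[k],1); r=Z[k]-np.polyval(c,S[k]); k2=abs(r)<.003; c=np.polyfit(S[k][k2],Z[k][k2],1)
    print(f,k.sum(),"slope(toward hinge)",c[0],"z at s=-.02",np.polyval(c,-.02),"at hinge",np.polyval(c,.12))
E
python3 slope.py w14.pkl s14.pkl
```

```text
w14.pkl 5893 slope(toward hinge) 0.06812386854030608 z at s=-.02 0.1517579701836095 at hinge 0.16129531177925235
s14.pkl 113 slope(toward hinge) 0.05924928474490108 z at s=-.02 0.15163584838537117 at hinge 0.15993074824965733
```

Call:
{"fn": "drive_tool", "kwargs": {
  "deltas": [
    [-1, 0, 0, 0.04, 0],
    [-1, 0, 0, 0.05, 0],
    [-1, 0, 0, 0.05, 0],
    [-1, 0, 0, 0.05, 0],
    [-1, 0, 0, 0.05, 0],
    [-1, 0, 0, 0, 0]
  ]
}}

```text
t: 21.22
ee_pos: [0.4666, -0.1514, 0.1299]
eef_rot: [-0.706, 0.037, -0.036, 0.706]
force: [0.6, -0.3, 2.4]
grip_width: 0.0001
```

```bash
python3 look.py 15; python3 slope.py w15.pkl s15.pkl
```

```text
[ 0.46656611 -0.1513902   0.12992039] [ 0.63635108 -0.30930264  2.35050455]
w15.pkl 5407 slope(toward hinge) -0.009968777928540343 z at s=-.02 0.16264907735454048 at hinge 0.16125344844454484
s15.pkl 118 slope(toward hinge) 0.0009149141650758881 z at s=-.02 0.15987023265868586 at hinge 0.15999832064179648
```

Call:
{"fn": "drive_tool", "kwargs": {
  "deltas": [
    [-1, 0, 0, 0.08, 0],
    [-1, 0, 0, 0, 0],
    [-1, 0, 0, 0, 0]
  ]
}}

```text
t: 21.7
ee_pos: [0.4675, -0.1516, 0.135]
eef_rot: [-0.706, 0.037, -0.036, 0.706]
force: [1.3, -0.4, 0.2]
grip_width: -0.0001
```

```bash
python3 look.py 16; python3 slope.py w16.pkl s16.pkl
```

```text
[ 0.46749534 -0.15158428  0.13498307] [ 1.28996767 -0.38337906  0.22696229]
w16.pkl 5113 slope(toward hinge) -0.011709078411250974 z at s=-.02 0.1629275833517092 at hinge 0.16128831237413407
s16.pkl 113 slope(toward hinge) -0.0055468279964028516 z at s=-.02 0.16118866696401168 at hinge 0.16041211104451528
```

Call:
{"fn": "drive_tool", "kwargs": {
  "deltas": [
    [-1, 0, 0, 0.3, 0],
    [-1, 0, 0, 0.6, 0],
    [-1, 0, 0, 0.6, 0],
    [-1, 0, 0, 0.5, 0],
    [-1, 0, 0, 0, 0],
    [-1, 0, 0, 0, 0]
  ]
}}

```text
t: 22.55
ee_pos: [0.4671, -0.1515, 0.2544]
eef_rot: [-0.706, 0.037, -0.036, 0.706]
force: [0.1, 0.4, -0.0]
grip_width: 0.0002
```

```bash
python3 look.py 17; python3 slope.py w17.pkl s17.pkl
python3 - <<'E'
import pickle
from h import *
for f in("w17.pkl","s17.pkl"):
    p,z,m=pickle.load(open(f,"rb"))[-3:]; W=cloud(m,z); h=cv2.cvtColor(p,cv2.COLOR_RGB2HSV); b=cv2.inRange(h,(105,150,40),(125,255,255))>0
    k=b&(abs(W[...,2]-.118)<.004)&(np.hypot(W[...,0]-.47,W[...,1]+.15)<.05); Q=W[k]; print(len(Q),np.median(Q,0),Q.min(0),Q.max(0))
    k=(~b)&(p.min(-1)>70)&(abs(W[...,2]-.102)<.004)&(np.hypot(W[...,0]-.47,W[...,1]+.15)<.05); Q=W[k]; print(" rim",len(Q),np.median(Q,0))
E
```

```text
[ 0.46713838 -0.15146795  0.25437813] [ 0.06946669  0.38365733 -0.00391818]
w17.pkl 1976 slope(toward hinge) -0.013889368899129164 z at s=-.02 0.16315202452478558 at hinge 0.1612075128789075
s17.pkl 115 slope(toward hinge) -0.01709092795209001 z at s=-.02 0.16222558066993498 at hinge 0.15983285075664236
982 [ 0.47622316 -0.13312816  0.1191042 ] [ 0.44565022 -0.18148427  0.11415288] [ 0.5031726  -0.12119506  0.12180707]
 rim 761 [ 0.47650703 -0.12544134  0.10257364]
87 [ 0.46667238 -0.13595706  0.11747749] [ 0.44044596 -0.16050915  0.11401647] [ 0.49884223 -0.12241702  0.12194742]
 rim 78 [ 0.46175684 -0.1290249   0.10120314]
```

View pics/scene17.png

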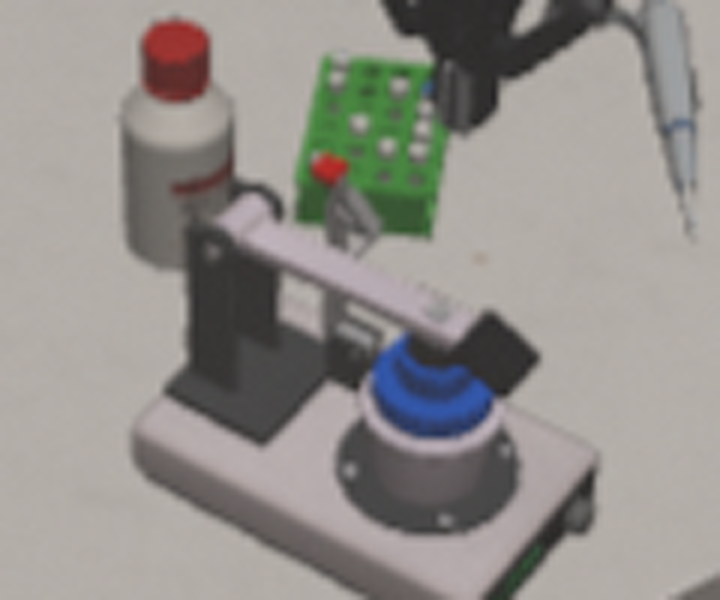

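View pics/w17.png

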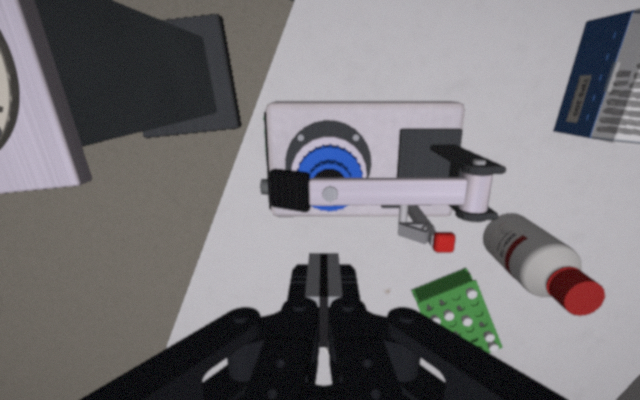

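```bash
python3 -c "
from rig import *
print(state()['t'],job_done())"
```

```text
the job is handed in; nothing more can be done
22.65 None
```

I set the blue-lidded cup in the socket, released it, and pressed the hold-down arm onto its catch. The job was handed in at t ≈ 22.7 s, and no verdict was reported.

- **Cup:** I gripped it by the knob and lowered it in small steps, with a peak of about 20 N at the wrist as the skirt met the rim. After release, the knob centre measured about (0.473, −0.152) against a rim centre of (0.473, −0.152). The top of the lid skirt was about 16.5 mm above the rim, where 16 mm means fully seated.
- **Hold-down arm:** I pressed it to its end stop, where its slope read about 0.06 rad below level and the wrist force about 54 N. I then eased off. It stayed about 0.01–0.02 rad above level after the fingers left it, which means it is held by the catch. The last pictures show the pad on the knob. I could not measure the pad's force directly.
- **End state:** the gripper stands about 130 mm above the arm, touching nothing. I never went near the yellow-lidded cup, the petri dishes, the timer or the tweezers. They were unmoved in the pictures taken before the cup went in, and I took no separate check of them at the end.

**One disagreement with the given data:** the wrist camera showed the fingertips about 37 mm behind the reported TCP. My first close therefore shut above the knob without touching it. I saw this in the picture, corrected the heights from the camera, and grasped on the second try.

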